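# Refit the stop blocks of a marking fixture with cross pins

## Task

Fit every right stop block into the fixture, one to a bay, and lock each with a cross pin threaded through the front cheek, the block and the rear cheek until the pin's flat tab sits against the front cheek. One block in the grey kit tray is the wrong type, taller than the others and with its bore too high: swap it for the block in the black stock tray, leaving the wrong one standing in the stock tray. A pin may be left over; do not disturb the loupe, the grease tin and the tape roll.

Things in the scene. Friction and masses are not known exactly. Their poses are not given: they have to be found in the camera images.
- block_a_centre (a point): right stop block, in the grey kit tray at the start; may be absent. Upright aluminium block 34 (x) x 32 (y) x 52 (z) mm with a 15 mm bore along its x axis, 20 mm above its underside; this point is the block's centre, 26 mm above its underside; z up; stands on a 3 mm tray floor. A dark stripe on top runs along the bore. May go in either way round
- block_b_centre (a point): right stop block, in the grey kit tray at the start; may be absent. Upright aluminium block 34 (x) x 32 (y) x 52 (z) mm with a 15 mm bore along its x axis, 20 mm above its underside; this point is the block's centre, 26 mm above its underside; z up; stands on a 3 mm tray floor. A dark stripe on top runs along the bore. May go in either way round
- block_stock_centre (a point): right stop block, in the black two-pocket stock tray at the start. Upright aluminium block 34 (x) x 32 (y) x 52 (z) mm with a 15 mm bore along its x axis, 20 mm above its underside; this point is the block's centre, 26 mm above its underside; z up; stands on a 3 mm tray floor. A dark stripe on top runs along the bore. May go in either way round
- block_wrong_centre (a point): the wrong block, in the kit tray at the start (any pocket): 34 (x) x 32 (y) x 68 (z) mm, bore 42 mm above its underside; this point is its centre, 34 mm up
- fixture: fixed fixture, base plate 88 (x) x 224 (y) x 8 mm, origin under its centre, three bays side by side at 66 mm pitch along y. Two upright aluminium cheeks, 204 mm wide, 10 mm thick, tops 42 mm above the bench, each with three 14.5 mm holes. x runs from the front cheek (towards the robot) to the rear cheek. Between bays low ribs, 16 mm above the bay floor
- bay_1 (a point): bay of the fixture, 38 (x) x 36 (y) mm inside. Point on the axis of its holes, mid-way between the cheeks, 20 mm above the bay's floor, 28 mm above the bench; x along the holes from front to rear cheek, z up. Cheek outer faces at x = -29 and +29 mm. A seated block: x axis along the bay's, centre 6 mm above this point, top 18 mm above the cheeks
- bay_2 (a point): bay of the fixture, 38 (x) x 36 (y) mm inside. Point on the axis of its holes, mid-way between the cheeks, 20 mm above the bay's floor, 28 mm above the bench; x along the holes from front to rear cheek, z up. Cheek outer faces at x = -29 and +29 mm. A seated block: x axis along the bay's, centre 6 mm above this point, top 18 mm above the cheeks
- bay_3 (a point): bay of the fixture, 38 (x) x 36 (y) mm inside. Point on the axis of its holes, mid-way between the cheeks, 20 mm above the bay's floor, 28 mm above the bench; x along the holes from front to rear cheek, z up. Cheek outer faces at x = -29 and +29 mm. A seated block: x axis along the bay's, centre 6 mm above this point, top 18 mm above the cheeks
- pin_1_tab (a point): steel pin lying on the bench: flat tab 34 (x) x 22 (y) x 12 (z) mm, with a round shaft 12 mm dia, 74 mm long (last 10 mm tapers to 5 mm) from its +x end. Point: the tab's centre, on the shaft's axis, 17 mm behind the shoulder, 91 mm behind the tip; x points to the tip. Home, this point is 46 mm in front (-x) of the bay's point. One of three; may get knocked aside
- pin_2_tab (a point): steel pin lying on the bench: flat tab 34 (x) x 22 (y) x 12 (z) mm, with a round shaft 12 mm dia, 74 mm long (last 10 mm tapers to 5 mm) from its +x end. Point: the tab's centre, on the shaft's axis, 17 mm behind the shoulder, 91 mm behind the tip; x points to the tip. Home, this point is 46 mm in front (-x) of the bay's point. One of three; may get knocked aside
- pin_3_tab (a point): steel pin lying on the bench: flat tab 34 (x) x 22 (y) x 12 (z) mm, with a round shaft 12 mm dia, 74 mm long (last 10 mm tapers to 5 mm) from its +x end. Point: the tab's centre, on the shaft's axis, 17 mm behind the shoulder, 91 mm behind the tip; x points to the tip. Home, this point is 46 mm in front (-x) of the bay's point. One of three; may get knocked aside
- kit_tray: grey kit tray (fixed) 56 (x) x 204 (y) x 12 mm with three pockets in a row along y (one may be empty), floor 3 mm; origin under its centre
- stock_tray: black stock tray (fixed) 56 (x) x 124 (y) x 12 mm right of the fixture, two pockets 50 (x) x 57 (y) mm with 3 mm floor, centres at y = -30 mm (stock block at the start) and y = +30 mm (free); origin under its centre
- loupe: black loupe 37 x 37 x 34 mm, behind the fixture; leave alone; origin under its centre
- grease_tin: round tin 63 mm dia, 35 mm high, right of the kit tray; leave alone; origin under its centre
- tape_roll: roll of tape 80 mm dia, 19 mm high, behind the fixture, to the left; leave alone; origin under its centre
There are look-alikes about, which are no part of the job. What is shaped like the part that bears block_stock_centre but purple is not meant.

How it is judged:
At the end, for the whole second after the job is handed in: Each right block present is upright in its own bay, centre within 8.5 mm of the bay's point, with a pin through it from the front: tab centre 41 to 52 mm from the block's centre (shoulder within 6 mm of the cheek), in line with its bore. The wrong block stands in the stock tray. All at rest ((distance between block_a_centre and bay_1 below 0.0085 m or distance between block_a_centre and bay_2 below 0.0085 m or distance between block_a_centre and bay_3 below 0.0085 m) and ((horizontal distance between block_a_centre and pin_1_tab between 0.041 and 0.052 m and y of pin_1_tab in the frame of block_a_centre between -0.006 and 0.006 m and z of pin_1_tab in the frame of block_a_centre between -0.011 and -0.001 m and angle between the x axis of pin_1_tab and the x axis of block_a_centre, either way round below 0.12 rad and x of pin_1_tab in the frame of fixture below -0.03 m) or (horizontal distance between block_a_centre and pin_2_tab between 0.041 and 0.052 m and y of pin_2_tab in the frame of block_a_centre between -0.006 and 0.006 m and z of pin_2_tab in the frame of block_a_centre between -0.011 and -0.001 m and angle between the x axis of pin_2_tab and the x axis of block_a_centre, either way round below 0.12 rad and x of pin_2_tab in the frame of fixture below -0.03 m) or (horizontal distance between block_a_centre and pin_3_tab between 0.041 and 0.052 m and y of pin_3_tab in the frame of block_a_centre between -0.006 and 0.006 m and z of pin_3_tab in the frame of block_a_centre between -0.011 and -0.001 m and angle between the x axis of pin_3_tab and the x axis of block_a_centre, either way round below 0.12 rad and x of pin_3_tab in the frame of fixture below -0.03 m)) and angle between each of block_a_centre, block_b_centre, block_stock_centre, block_wrong_centre's own z axis and vertical below 0.1 rad and linear speed of each of block_a, block_b, block_stock, block_wrong below 0.02 m/s and (distance between block_b_centre and bay_1 below 0.0085 m or distance between block_b_centre and bay_2 below 0.0085 m or distance between block_b_centre and bay_3 below 0.0085 m) and ((horizontal distance between block_b_centre and pin_1_tab between 0.041 and 0.052 m and y of pin_1_tab in the frame of block_b_centre between -0.006 and 0.006 m and z of pin_1_tab in the frame of block_b_centre between -0.011 and -0.001 m and angle between the x axis of pin_1_tab and the x axis of block_b_centre, either way round below 0.12 rad and x of pin_1_tab in the frame of fixture below -0.03 m) or (horizontal distance between block_b_centre and pin_2_tab between 0.041 and 0.052 m and y of pin_2_tab in the frame of block_b_centre between -0.006 and 0.006 m and z of pin_2_tab in the frame of block_b_centre between -0.011 and -0.001 m and angle between the x axis of pin_2_tab and the x axis of block_b_centre, either way round below 0.12 rad and x of pin_2_tab in the frame of fixture below -0.03 m) or (horizontal distance between block_b_centre and pin_3_tab between 0.041 and 0.052 m and y of pin_3_tab in the frame of block_b_centre between -0.006 and 0.006 m and z of pin_3_tab in the frame of block_b_centre between -0.011 and -0.001 m and angle between the x axis of pin_3_tab and the x axis of block_b_centre, either way round below 0.12 rad and x of pin_3_tab in the frame of fixture below -0.03 m)) and (distance between block_stock_centre and bay_1 below 0.0085 m or distance between block_stock_centre and bay_2 below 0.0085 m or distance between block_stock_centre and bay_3 below 0.0085 m) and ((horizontal distance between block_stock_centre and pin_1_tab between 0.041 and 0.052 m and y of pin_1_tab in the frame of block_stock_centre between -0.006 and 0.006 m and z of pin_1_tab in the frame of block_stock_centre between -0.011 and -0.001 m and angle between the x axis of pin_1_tab and the x axis of block_stock_centre, either way round below 0.12 rad and x of pin_1_tab in the frame of fixture below -0.03 m) or (horizontal distance between block_stock_centre and pin_2_tab between 0.041 and 0.052 m and y of pin_2_tab in the frame of block_stock_centre between -0.006 and 0.006 m and z of pin_2_tab in the frame of block_stock_centre between -0.011 and -0.001 m and angle between the x axis of pin_2_tab and the x axis of block_stock_centre, either way round below 0.12 rad and x of pin_2_tab in the frame of fixture below -0.03 m) or (horizontal distance between block_stock_centre and pin_3_tab between 0.041 and 0.052 m and y of pin_3_tab in the frame of block_stock_centre between -0.006 and 0.006 m and z of pin_3_tab in the frame of block_stock_centre between -0.011 and -0.001 m and angle between the x axis of pin_3_tab and the x axis of block_stock_centre, either way round below 0.12 rad and x of pin_3_tab in the frame of fixture below -0.03 m)) and x of block_wrong_centre in the frame of stock_tray between -0.026 and 0.026 m and y of block_wrong_centre in the frame of stock_tray between -0.06 and 0.06 m and height (world z) of block_wrong_centre below 0.045 m); the robot touches nothing.
It fails at once if the black loupe is pushed more than 30 mm (distance of loupe from where it was at the start of the episode above 0.03 m).
It fails at once if the grease tin is pushed more than 30 mm (distance of grease_tin from where it was at the start of the episode above 0.03 m).
It fails at once if the tape roll is pushed more than 30 mm (distance of tape_roll from where it was at the start of the episode above 0.03 m).
Of block_a, block_b only 1 to 2 are there at a start; the rules pass over those that are not, and their reading is None.
At some moment in a run one of pin_1, pin_2, pin_3 may be knocked a few centimetres aside while the robot is not near it.
It also fails if it takes over 210 s, if anything falls off the work surface, if the arm or the gripper's body presses on something with over 40 N, if the wrist force passes 120 N, or if a joint passes its speed limit or range.

## Robot

A 7-joint arm with a two-finger parallel gripper is mounted at the origin on a cart in front of the work surface, level with it; the furniture and walls round the work are solid. World frame = base frame: x ahead of the robot, y to its left, z up, the work surface at z = 0. Lengths are in m, angles in rad, forces in N, time in s.
With the tool pointing down it reaches from about 0.425 to 0.825 m from the base axis. Payload 3.6 kg.
Tool frame: the origin (TCP) lies at the very end of the fingers, on their centre line; the grasp point (between the pads) lies 19 mm behind it; z points along the fingers, y is the line along which they close (so a half turn about z gives the same grasp; the last joint's range is limited). The gripper opens to 93 mm and grips with 3 to 60 N. Pads are 15 mm wide; open, the fingers measure 128 mm over their backs; the gripper's body (75 mm by 188 mm) begins 65 mm behind the grasp point.
Start: joints at [1.212, 0.615, -0.013, 1.423, 0.008, 1.103, -0.04], TCP at [0.212, -0.615, 0.194] pointing down, gripper open.
Joint ranges: [-3.12, 3.12], [-0.3, 2.06], [-1.34, 1.32], [0.26, 2.42], [-1.36, 4.5], [0.01, 1.98], [-2.84, 2.84]. Speed limits (rad/s): [2.79, 2.79, 3.14, 3.14, 3.14, 3.14, 3.14].

## Interface

Orientations are given as a unit quaternion [w, x, y, z].
In Python, from cell import telemetry, vision, job gives the robot as it stands. The module is installed in compiled form; this text tells all that it offers.
- The arm moves only by the tool drive_tool, never from a script. Its argument "steps" is a list of rows, each a list of 2 entries, a list of its own where there are three numbers: the shift along the tool's x, y, z in cm, then the turn about the tool's z in degrees. A call has 1 to 20 rows; each row shifts and turns the commanded pose from where the row before left it, along the tool's axes as they then stand; what a row does not reach is not made up. A row lasts 1/10 s, in which the tool goes at most 50 mm and 8.59 degrees, less where a joint would pass 70% of its speed; a pose out of reach is approached as far as the arm can. A call is refused whole if a number of a shift passes 5 or a number of a turn 8.59, either way. A call with a gripper value outside its range is refused whole. "grip" is the opening, from 0 (shut) to 1 (fully open), set as the call begins (left out, the last holds). The fingers move at their own pace and stop on an object; "squeeze" is the grip in N (left out, the last holds). Time passes only in rows, so rows that do not move let the fingers close. It gives the time, the measured TCP pose, the force, the opening and the grip force at its end, in the units of the state.
- telemetry.read_state(): the state, without advancing time (a new reading comes with each control period).
- vision.get_image(name): name is "scene" or "top" or "wrist"; returns a dict with "image" (400x640x3 uint8, blue, green, red), "fx", "fy", "cx", "cy" (pixels), "position" and "attitude" of the camera in the world. Camera axes: x right, y down, z forward; pixel columns grow to the right and rows downward; lengths in m; the calibration is good to about 2 mm. A picture is of the moment at which its call begins. There is no depth.
- job.sign_off(): hands the job in; it is judged then, once.
The state is a dict: "time": time; "q": joint angles; "joint_velocities": joint speeds; "joint_efforts": joint torques, N m; "tool_pos": TCP position; "eef_rot": TCP orientation; "ft_force": force on the tool from outside, world axes, zero at the start; "ft_torque": the same for the moment, N m; "gripper_width": finger opening in m; "grasp_force": force on a finger pad.
Only numpy, scipy, OpenCV 4.12 (cv2) and the standard library are available. Lean on these libraries where they do the work, as an engineer would, in place of code of your own. Each camera call takes 0.05 s, during which the arm holds its last target. There are 200 camera calls.

## Working session

There is one attempt and no reset: what is moved stays moved. The work goes in short steps, Python scripts to look and compute and a tool call to move; the robot and the scene stay as the last step left them, time stands still between calls to the robot, and variables do not carry over. Pictures are saved under pics/ and viewed, at most 14 in all, crops included, and the job is handed in when it is done.

Besides the shell and the picture viewer there is one more tool, called after ">>>" as name(argument=value, ...), one argument or row to a line, values as JSON. drive_tool: Moves the arm, as the interface text tells. Its arguments: {"type":"object","properties":{"steps":{"type":"array","items":{"type":"array"}},"grip":{"type":"number"},"squeeze":{"type":"number"}},"required":["steps"]}

```bash
mkdir -p pics
cat > h.py <<'E'
import numpy as np, cv2
from scipy.spatial.transform import Rotation as R
from cell import telemetry, vision, job
def rot(q): return R.from_quat([q[1],q[2],q[3],q[0]]).as_matrix()
def grab(n,f=None):
    c=vision.get_image(n)
    if f: cv2.imwrite('pics/'+f,c['image'])
    a=np.array(c['attitude']); c['R']=rot(a) if a.size==4 else a.reshape(3,3)
    return c
def ray(c,u,v,z):
    d=c['R']@np.array([(u-c['cx'])/c['fx'],(v-c['cy'])/c['fy'],1]); p=np.array(c['position'])
    return p+d*(z-p[2])/d[2]
def proj(c,P):
    q=c['R'].T@(np.array(P)-c['position']); return c['fx']*q[0]/q[2]+c['cx'],c['fy']*q[1]/q[2]+c['cy']
E
python3 - <<'E'
from h import *
for n in ['scene','top','wrist']:
    c=grab(n,n+'0.png'); print(n,c['fx'],c['cx'],c['cy'],c['position'],c['attitude'])
s=telemetry.read_state(); print(s)
E
```

```text
scene 382.0159904637372 325.56781105152345 201.9227443950178 [0.033377   0.49394985 0.72891777] [ 0.15286698 -0.32870282  0.85056313 -0.38095734]
top 399.3163697004995 318.0808687404314 195.05894364487943 [ 0.48334412 -0.07150859  1.1182765 ] [-0.03091014  0.71454817 -0.69804765  0.03456811]
wrist 350.9193532514741 318.08309197610487 199.60632471029376 [ 0.28777465 -0.58812088  0.38406185] [ 0.11587547  0.80560802 -0.57480774 -0.08464427]
{'time': 0.15, 'q': array([ 1.21248303,  0.61567045, -0.01260181,  1.42451194,  0.0081204 ,
        1.10336034, -0.04042499]), 'joint_velocities': array([-0.00085175, -0.00185368, -0.00045047, -0.00424749, -0.00137573,
       -0.00165155, -0.00049163]), 'joint_efforts': array([ 8.30117169e-04, -4.59349573e+01,  2.09446005e-01, -1.65942764e+01,
       -6.10937644e-02,  1.81190483e-02,  1.61349440e-04]), 'tool_pos': array([ 0.21153723, -0.61394638,  0.19337089]), 'eef_rot': array([-9.33065330e-04,  9.86265610e-01,  1.65164295e-01, -1.77350113e-04]), 'ft_force': array([-0.16041194, -0.22139803, -0.10674317]), 'ft_torque': array([-0.02022437,  0.05167033,  0.03611296]), 'grasp_force': 0.0, 'gripper_width': 0.0930849168517896}
```

View pics/top0.png

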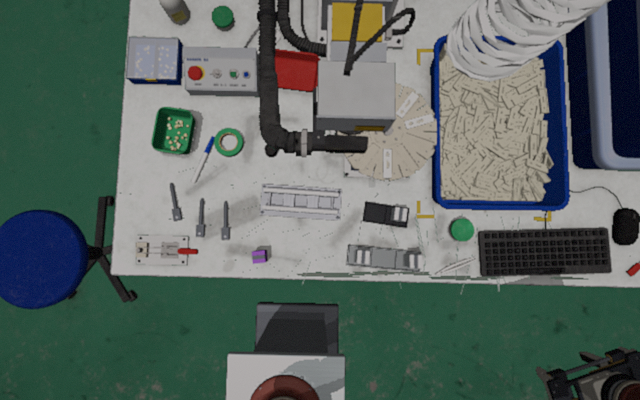

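View pics/scene0.png

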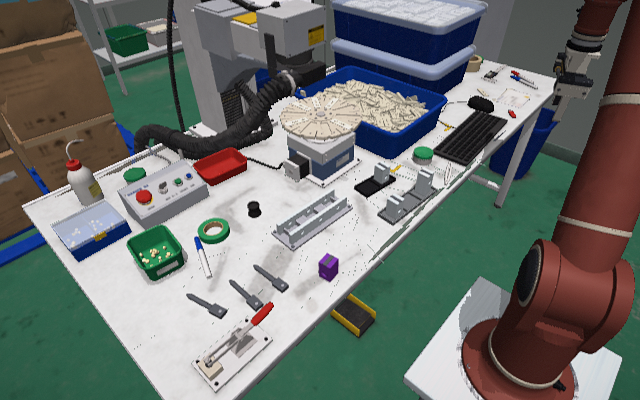

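The top view shows the fixture at about (300,202) and the stock tray at (386,214). The kit tray at (385,258) has two blocks at its ends. The pins are near (175,200), (200,218) and (226,220), tips up (+x), and the purple decoy is at (261,256). Next I'll zoom in.

Run:
```python
from h import *
t=cv2.imread('pics/top0.png'); s=cv2.imread('pics/scene0.png')
a=cv2.resize(t[175:275,240:440],None,fx=4,fy=4,interpolation=cv2.INTER_CUBIC)
b=cv2.resize(t[175:245,150:250],None,fx=3.5,fy=3.5,interpolation=cv2.INTER_CUBIC)
d=cv2.resize(s[150:260,260:460],None,fx=2,fy=2)
o=np.zeros((600,800,3),np.uint8);o[:400]=a;o[400:600,:350]=b[20:220];o[400:600,390:790]=d[:200]
cv2.imwrite('pics/z1.png',o)
c=grab('top')
for n,u,v,z in [('kit L',357,258,.06),('kitR',416,258,.06),('fix',300,202,.042),('stock',386,214,.012),('pinA',178,215,.012),('pinB',200,231,.012),('pinC',226,233,.012)]: print(n,ray(c,u,v,z).round(3))
```

```text
kit L [ 0.418 -0.182  0.06 ]
kitR [ 0.422 -0.337  0.06 ]
fix [ 0.563 -0.028  0.042]
stock [ 0.538 -0.266  0.012]
pinA [0.522 0.31  0.012]
pinB [0.479 0.247 0.012]
pinC [0.475 0.175 0.012]
```

View pics/z1.png

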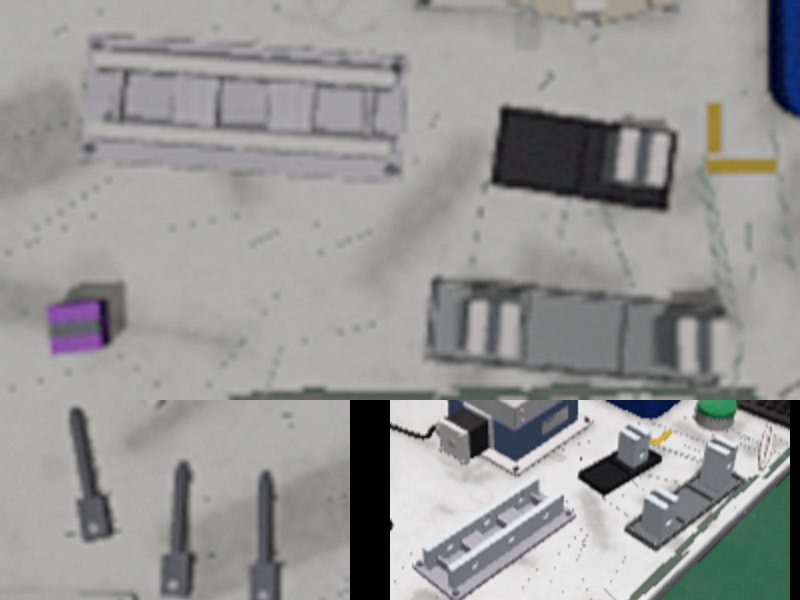

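The zoom shows the kit tray's right block, stripe at about (415.5,261), is the tall, wrong one. The left block at (363,257) and the stock block at (400,214) are the right type.

```bash
cat >> h.py <<'E'
def pose():
    s=telemetry.read_state(); M=rot(s['eef_rot']); return np.array(s['tool_pos']),M,np.arctan2(M[1,0],M[0,0])
def delta(p,yaw=None):
    P,M,y=pose(); d=M.T@(np.array(p)-P)*100
    print('pos',P.round(4),'yaw',np.degrees(y).round(2),'tilt',M[2].round(4),'shift cm',d.round(2),'turn',None if yaw is None else np.degrees(y-yaw).round(1))
E
python3 - <<'E'
from h import *
c=grab('top')
P={n:ray(c,u,v,z) for n,u,v,z in [('fixTL',262.5,184.5,.008),('fixTR',341.5,190,.008),('fixBL',260.5,215,.008),('fixBR',340,220,.008),
('kTL',347.5,244.5,.012),('kTR',423,249,.012),('kBL',346.5,264.5,.012),('kBR',420,270.5,.012),
('sTL',365.5,201.5,.012),('sTR',409,208,.012),('sBL',363.5,221.5,.012),('sBR',406.5,227.5,.012),
('wrong',415.5,261.3,.071),('right',363.5,257.3,.055),('stock',400.3,214.2,.055)]}
for k,v in P.items(): print(k,v.round(3))
for k in ['fix','k','s']:
    y=P[k+'TL']-P[k+'TR']; print(k,'centre',sum(P[k+e] for e in['TL','TR','BL','BR'])/4, 'len',np.linalg.norm(y),'yaw',np.degrees(np.arctan2(-y[0],y[1])))
delta(list(P['wrong'][:2])+[.25],0)
w=grab('wrist'); P0,M,_=pose(); print(M.T@(np.array(w['position'])-P0)); print(M.T@w['R'])
E
```

```text
fixTL [0.613 0.08  0.008]
fixTR [ 0.602 -0.141  0.008]
fixBL [0.527 0.083 0.008]
fixBR [ 0.518 -0.139  0.008]
kTL [ 0.451 -0.16   0.012]
kTR [ 0.444 -0.368  0.012]
kBL [ 0.397 -0.158  0.012]
kBR [ 0.385 -0.36   0.012]
sTL [ 0.571 -0.208  0.012]
sTR [ 0.556 -0.329  0.012]
sBL [ 0.516 -0.203  0.012]
sBR [ 0.502 -0.323  0.012]
wrong [ 0.414 -0.333  0.071]
right [ 0.42  -0.199  0.055]
stock [ 0.536 -0.296  0.055]
fix centre [ 0.56510882 -0.02930078  0.008     ] len 0.22148562789988577 yaw -2.6447197740344386
k centre [ 0.41944434 -0.26162989  0.012     ] len 0.20818846494656962 yaw -2.0755164382001534
s centre [ 0.53623506 -0.26590972  0.012     ] len 0.12207831928304504 yaw -7.180686107603484
pos [ 0.2116 -0.6142  0.1937] yaw 19.01 tilt [ 0.     -0.0012 -1.    ] shift cm [ 28.29 -20.02  -5.6 ] turn 19.0
[ 8.05017903e-02  7.13109846e-05 -1.90702757e-01]
[[-9.70037352e-04 -9.58834341e-01 -2.83964375e-01]
 [ 9.99998801e-01 -5.87261613e-04 -1.43310085e-03]
 [ 1.20734493e-03 -2.83965425e-01  9.58833760e-01]]
```

>>> drive_tool(
  steps=[
    [[2.36,-1.67,-0.47],0],
    [[2.36,-1.67,-0.47],0],
    [[2.36,-1.67,-0.47],0],
    [[2.36,-1.67,-0.47],0],
    [[2.36,-1.67,-0.47],0],
    [[2.36,-1.67,-0.47],0],
    [[2.36,-1.67,-0.47],0],
    [[2.36,-1.67,-0.47],0],
    [[2.36,-1.67,-0.47],0],
    [[2.36,-1.67,-0.47],0],
    [[2.36,-1.67,-0.47],0],
    [[2.36,-1.67,-0.47],0],
    [[0,0,0],7],
    [[0,0,0],7],
    [[0,0,0],7],
    [[0,0,0],0],
    [[0,0,0],0],
  ],
  grip=0.7,
)

```text
time: 2.0
tool_pos: [0.4142, -0.3327, 0.2507]
eef_rot: [-0.0, 1.0, -0.016, -0.0]
ft_force: [-0.4, 0.5, 1.0]
gripper_width: 0.0652
grasp_force: 0.0
```

Run:
```python
from h import *
c=grab('wrist','w1.png'); delta([.414,-.333,.25],0)
```

```text
pos [ 0.4142 -0.3327  0.2506] yaw -1.86 tilt [-1.e-04 -1.e-04 -1.e+00] shift cm [-0.02  0.03  0.06] turn -1.9
```

View pics/w1.png

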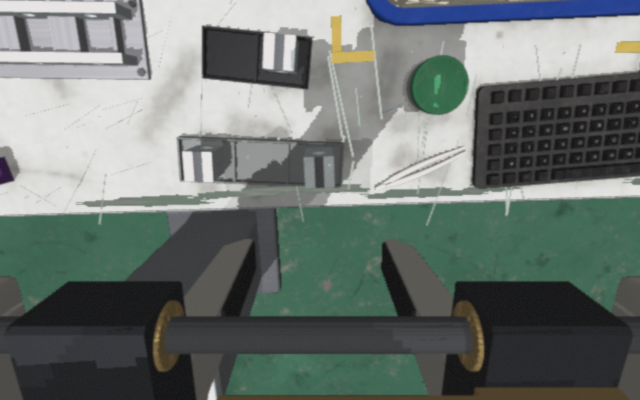

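The wrist view shows the wrong block's top near (321,158), the right block near (199,160) and the stock block near (280,50). The fingertips are at about (245,250) and (390,250).

Run:
```python
from h import *
g=cv2.cvtColor(cv2.imread('pics/w1.png'),cv2.COLOR_BGR2GRAY)
print('wrong');
for v in range(142,190,4): print(v,g[v,298:346:1].tolist())
print('right');
for v in range(140,188,5): print(v,g[v,176:222].tolist())
```

```text
wrong
142 [75, 74, 74, 74, 75, 78, 75, 76, 75, 75, 77, 79, 81, 80, 80, 82, 80, 79, 78, 77, 75, 78, 78, 76, 77, 77, 74, 70, 69, 68, 71, 71, 71, 69, 68, 72, 71, 71, 72, 73, 73, 74, 80, 95, 115, 122, 115, 104]
146 [80, 78, 80, 78, 78, 80, 80, 78, 79, 78, 79, 79, 79, 78, 79, 79, 80, 79, 80, 81, 79, 79, 80, 81, 79, 80, 77, 78, 78, 78, 78, 79, 77, 78, 75, 77, 76, 74, 77, 74, 76, 76, 72, 70, 75, 79, 88, 98]
150 [79, 78, 79, 78, 80, 81, 81, 86, 88, 90, 90, 92, 90, 90, 92, 89, 90, 90, 91, 93, 92, 91, 92, 92, 93, 92, 92, 91, 91, 92, 91, 90, 90, 88, 85, 80, 78, 79, 80, 79, 78, 77, 72, 67, 75, 86, 95, 99]
154 [77, 78, 78, 80, 79, 81, 85, 90, 90, 89, 89, 90, 89, 90, 93, 97, 101, 103, 105, 108, 110, 108, 105, 103, 100, 96, 91, 93, 92, 90, 91, 92, 91, 92, 88, 84, 81, 78, 77, 77, 78, 76, 70, 69, 77, 89, 100, 106]
158 [77, 78, 79, 79, 87, 108, 131, 139, 139, 138, 136, 137, 136, 136, 134, 120, 93, 68, 62, 62, 63, 64, 65, 64, 77, 109, 134, 142, 142, 142, 143, 143, 142, 141, 139, 122, 96, 81, 79, 80, 79, 73, 69, 70, 80, 92, 106, 110]
162 [77, 80, 77, 77, 83, 105, 125, 135, 136, 138, 140, 140, 140, 139, 
[... 3015 characters left out ...]
5, 75, 75]
175 [223, 220, 207, 172, 135, 96, 73, 118, 187, 223, 229, 229, 229, 229, 229, 229, 226, 206, 156, 122, 117, 119, 119, 122, 122, 128, 156, 202, 224, 229, 229, 229, 230, 230, 230, 224, 195, 128, 84, 79, 77, 78, 80, 87, 107, 134]
180 [225, 225, 222, 201, 160, 138, 136, 147, 187, 218, 224, 225, 225, 225, 225, 224, 222, 209, 167, 130, 121, 120, 120, 121, 122, 124, 144, 192, 224, 229, 229, 229, 229, 230, 229, 226, 205, 150, 102, 86, 88, 91, 89, 86, 81, 78]
185 [222, 221, 222, 222, 223, 223, 224, 224, 224, 224, 223, 222, 222, 220, 219, 218, 216, 216, 216, 214, 212, 208, 203, 200, 198, 194, 192, 191, 191, 192, 193, 192, 192, 190, 190, 187, 187, 190, 191, 194, 198, 200, 204, 207, 210, 213]
```

```bash
cat >> h.py <<'E'
def top(c,roi,th,z,hi=256):
    u0,v0,u1,v1=roi; g=cv2.cvtColor(c['image'],cv2.COLOR_BGR2GRAY)[v0:v1,u0:u1]
    m=((g>th)&(g<hi)).astype(np.uint8)
    cs=[k for k in cv2.findContours(m,cv2.RETR_EXTERNAL,cv2.CHAIN_APPROX_NONE)[0] if cv2.contourArea(k)>40]
    cs=sorted(cs,key=cv2.contourArea)[-2:]
    B=cv2.boxPoints(cv2.minAreaRect(np.vstack(cs)))+[u0,v0]
    W=np.array([ray(c,u,v,z) for u,v in B]); e=[W[1]-W[0],W[2]-W[1]]
    e=sorted(e,key=lambda d:abs(d[1])); ex=e[0]*np.sign(e[0][0])
    print('areas',[cv2.contourArea(k) for k in cs],'ctr',W.mean(0).round(4),'dims',[np.linalg.norm(d).round(4) for d in e],'yaw',np.degrees(np.arctan2(ex[1],ex[0])).round(1),'box',B.round(0).tolist())
    return W.mean(0)
E
python3 - <<'E'
from h import *
c=grab('wrist')
top(c,(300,140,340,192),108,.071); top(c,(181,153,217,181),175,.055); top(c,(255,25,304,78),170,.055)
E
```

```text
areas [725.5] ctr [ 0.4138 -0.3335  0.071 ] dims [np.float64(0.0385), np.float64(0.0414)] yaw -0.9 box [[300.0, 156.0], [339.0, 156.0], [339.0, 191.0], [300.0, 191.0]]
areas [244.0, 249.0] ctr [ 0.423  -0.1968  0.055 ] dims [np.float64(0.0307), np.float64(0.0332)] yaw -6.8 box [[182.0, 153.0], [212.0, 153.0], [212.0, 180.0], [182.0, 180.0]]
areas [347.5, 579.5] ctr [ 0.5424 -0.2964  0.055 ] dims [np.float64(0.0424), np.float64(0.0481)] yaw -2.6 box [[255.0, 25.0], [303.0, 25.0], [303.0, 70.0], [255.0, 70.0]]
```

>>> drive_tool(
  steps=[
    [[0,0.05,3],0],
    [[0,0,3],0],
    [[0,0,3],0],
    [[0,0,3],0],
    [[0,0,3],0],
    [[0,0,3],0],
    [[0,0,2],0],
    [[0,0,1.8],0],
    [[0,0,0],0],
    [[0,0,0],0],
  ],
)

```text
time: 3.1
tool_pos: [0.4144, -0.3335, 0.0328]
eef_rot: [-0.0, 1.0, -0.017, 0.0]
ft_force: [-0.9, 0.5, 0.4]
gripper_width: 0.0652
grasp_force: 0.0
```

>>> drive_tool(
  steps=[
    [[0,0,0],0],
    [[0,0,0],0],
    [[0,0,0],0],
    [[0,0,0],0],
    [[0,0,0],0],
    [[0,0,0],0],
    [[0,0,0],0],
    [[0,0,-1],0],
    [[0,0,-3],0],
    [[0,0,-3],0],
    [[0,0,-3],0],
    [[0,0,0],0],
    [[0,0,0],0],
  ],
  grip=0,
  squeeze=35,
)

```text
time: 4.4
tool_pos: [0.4141, -0.3331, 0.133]
eef_rot: [0.0, 1.0, -0.017, 0.0]
ft_force: [-0.5, 0.2, -1.2]
gripper_width: 0.0317
grasp_force: 34.6
```

Run:
```python
from h import *
a=np.radians(-7); f=np.array([.5362,-.2659])+.03*np.array([-np.sin(a),np.cos(a)]); print(f)
delta([f[0],f[1],.133],a); c=grab('wrist','w2.png')
```

```text
[ 0.53985608 -0.23612362]
pos [ 0.4141 -0.3331  0.133 ] yaw -1.98 tilt [ 5.e-04  3.e-04 -1.e+00] shift cm [ 1.224e+01 -1.013e+01  1.000e-02] turn 5.0
```

View pics/w2.png

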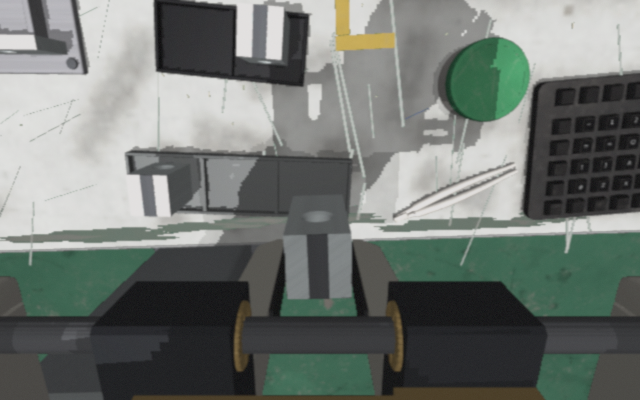

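The wrong block is held squarely (31.7 mm) at about (318,245), so I'll place it in the free stock pocket.

>>> drive_tool(
  steps=[
    [[2.4,-2.1,0],0],
    [[2.5,-2.1,0],0],
    [[2.5,-2.1,0],0],
    [[2.5,-2.1,0],0],
    [[2.4,-2.1,0],0],
    [[0,0,0],5],
    [[0,0,3],0],
    [[0,0,3],0],
    [[0,0,2],0],
    [[0,0,1],0],
    [[0,0,0.9],0],
    [[0,0,0],0],
    [[0,0,0],0],
  ],
)

```text
time: 5.75
tool_pos: [0.5411, -0.2328, 0.0338]
eef_rot: [0.0, 0.998, -0.061, 0.0]
ft_force: [-0.1, -0.7, -1.6]
gripper_width: 0.0316
grasp_force: 35.0
```

>>> drive_tool(
  steps=[
    [[0,0,0],0],
    [[0,0,0],0],
    [[0,0,0],0],
    [[0,0,-1],0],
    [[0,0,-3],0],
    [[0,0,-3],0],
    [[0,0,-3],0],
    [[-3,2,-3],0],
    [[-3,2,-3],0],
    [[-1,2,-3],0],
    [[0,0,0],0],
    [[0,0,0],0],
  ],
  grip=0.44,
)

```text
time: 6.95
tool_pos: [0.4642, -0.2838, 0.2248]
eef_rot: [0.0, 0.998, -0.061, 0.001]
ft_force: [-0.6, -0.2, -1.0]
gripper_width: 0.041
grasp_force: 0.0
```

Run:
```python
from h import *
c=grab('wrist','w3.png'); delta([.537,-.296,.2])
```

```text
pos [ 0.4642 -0.2825  0.2235] yaw -6.92 tilt [ 0.     -0.0012 -1.    ] shift cm [7.39 0.47 2.35] turn None
```

View pics/w3.png

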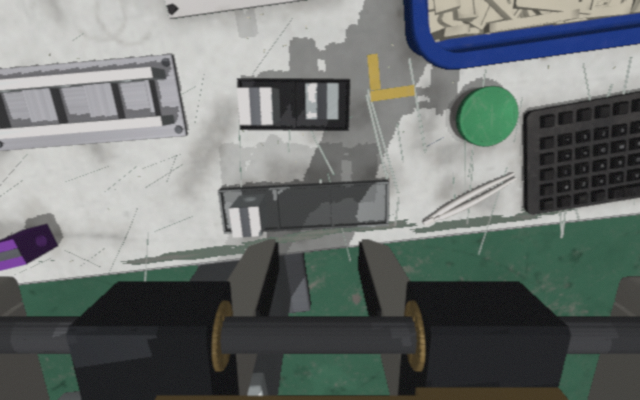

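The wrong block stands in the left stock pocket at about (256,104), with the stock block at about (322,101).

Run:
```python
from h import *
c=grab('wrist'); g=cv2.cvtColor(c['image'],cv2.COLOR_BGR2GRAY)
for v in (88,95,102,109,114): print(v,g[v,298:346].tolist())
for u in (310,321,332): print(u,g[76:130,u].tolist())
print(ray(c,321.5,101,.055))
```

```text
88 [40, 39, 38, 39, 41, 41, 39, 43, 72, 122, 162, 187, 206, 211, 211, 211, 208, 193, 171, 156, 129, 90, 71, 72, 71, 73, 71, 72, 74, 79, 105, 138, 159, 164, 163, 164, 163, 164, 164, 164, 160, 139, 97, 55, 42, 40, 40, 42]
95 [38, 40, 42, 38, 40, 42, 40, 46, 75, 130, 182, 206, 211, 212, 210, 211, 211, 206, 190, 157, 119, 85, 71, 72, 72, 71, 71, 74, 74, 83, 114, 148, 161, 164, 163, 163, 166, 166, 164, 164, 158, 139, 93, 55, 42, 41, 40, 40]
102 [40, 39, 40, 40, 40, 40, 42, 37, 66, 121, 157, 167, 171, 176, 178, 178, 177, 171, 164, 157, 131, 90, 71, 69, 70, 70, 72, 73, 73, 83, 112, 145, 160, 164, 166, 165, 166, 166, 165, 164, 159, 137, 93, 53, 42, 40, 40, 39]
109 [40, 41, 42, 45, 52, 55, 54, 47, 68, 118, 154, 163, 163, 164, 163, 162, 163, 164, 160, 145, 112, 80, 69, 68, 69, 72, 72, 72, 72, 82, 111, 145, 160, 162, 164, 165, 167, 166, 167, 168, 164, 136, 84, 47, 42, 40, 39, 39]
114 [38, 46, 53, 62, 61, 62, 60, 58, 85, 147, 194, 210, 212, 212, 211, 210, 211, 207, 191, 166, 133, 90, 70, 68, 70, 70, 71, 71, 73, 83, 115, 149, 165, 168, 168, 167, 165, 164, 164, 165, 159, 133, 83, 49, 40, 38, 40, 39]
310 [127, 104, 64, 35, 26, 52, 118, 187, 209, 210, 208, 206, 206, 206, 207, 207, 210, 211, 212, 211, 211, 211, 211, 211, 207, 192, 171, 164, 162, 162, 162, 161, 163, 163, 174, 199, 210, 210, 212, 211, 208, 186, 137, 85, 62, 59, 62, 62, 56, 47, 34, 32, 46, 91]
321 [127, 104, 66, 35, 29, 38, 52, 67, 72, 71, 72, 71, 72, 71, 72, 70, 71, 71, 72, 72, 70, 71, 70, 71, 72, 69, 69, 68, 70, 70, 70, 69, 68, 68, 69, 67, 69, 71, 68, 69, 67, 68, 65, 59, 59, 58, 60, 60, 56, 47, 35, 33, 45, 73]
332 [129, 120, 78, 41, 30, 48, 96, 150, 165, 166, 164, 163, 163, 165, 164, 163, 165, 165, 164, 163, 165, 164, 163, 164, 164, 164, 166, 166, 166, 165, 162, 162, 163, 164, 165, 167, 167, 169, 168, 164, 165, 156, 118, 70, 42, 38, 37, 40, 38, 35, 35, 27, 32, 50]
[ 0.53858367 -0.29390392  0.055     ]
```

Run:
```python
from h import *
c=grab('wrist','w4.png'); p=ray(c,323.4,100.2,.055); print(p); delta([p[0]-.001,p[1],.033],np.radians(-7))
# fixture base-plate right corners + cheek tops
for n,u,v,z in [('baseTR',174,55,.008),('baseBR',187,135,.008)]: print(n,ray(c,u,v,z).round(4))
cv2.imwrite('pics/z2.png',cv2.resize(c['image'][40:160,0:200],None,fx=4,fy=4,interpolation=cv2.INTER_CUBIC))
```

```text
[ 0.53889903 -0.29504791  0.055     ]
pos [ 0.4642 -0.2818  0.2224] yaw -6.84 tilt [-0.0022 -0.002  -1.    ] shift cm [ 7.52  0.48 18.92] turn 0.2
baseTR [ 0.604  -0.1415  0.008 ]
baseBR [ 0.5189 -0.1361  0.008 ]
```

View pics/z2.png

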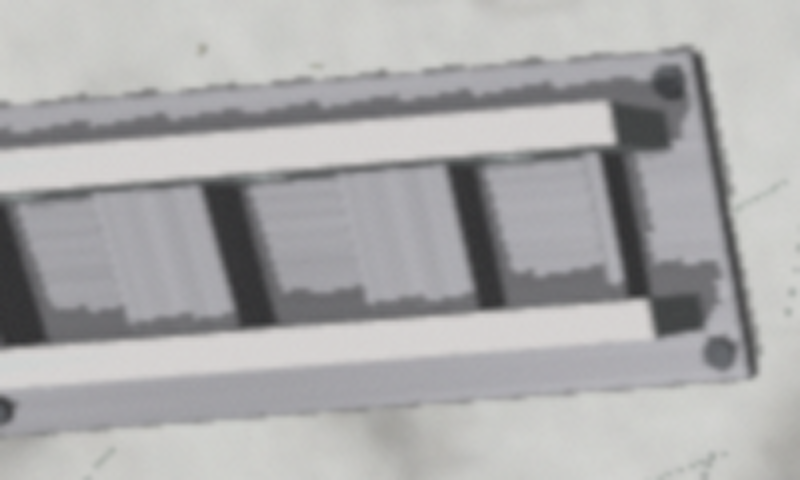

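The zoom shows the fixture's right end: base-plate corners at full-frame (174,53) and (187,134), cheeks and ribs clear. Both views agree within 2 mm. Next I'll grasp the stock block.

>>> drive_tool(
  steps=[
    [[3.8,0.3,3],0],
    [[3.7,0.2,3],0],
    [[0,0,3],0],
    [[0,0,3],0],
    [[0,0,3],0],
    [[0,0,2.3],0],
    [[0,0,1.6],0],
    [[0,0,0],0],
    [[0,0,0],0],
  ],
  grip=0.5,
)

```text
time: 8.0
tool_pos: [0.538, -0.2966, 0.0338]
eef_rot: [-0.001, 0.998, -0.06, -0.001]
ft_force: [0.3, 0.2, -0.2]
gripper_width: 0.0466
grasp_force: 0.0
```

>>> drive_tool(
  steps=[
    [[0,0,0],0],
    [[0,0,0],0],
    [[0,0,0],0],
    [[0,0,0],0],
    [[0,0,0],0],
    [[0,0,-1],0],
    [[0,0,-3],0],
    [[0,0,-3],0],
    [[0,0,-3],0],
    [[0,0,-3],0],
    [[0,-4,0],0],
    [[0,-4,0],0],
    [[0,-4,0],0],
    [[0,-4,0],0],
    [[0,0,0],-4.3],
    [[0,0,0],0],
    [[0,0,0],0],
  ],
  grip=0,
)

```text
time: 9.7
tool_pos: [0.5571, -0.1403, 0.1652]
eef_rot: [0.001, 1.0, -0.025, 0.0]
ft_force: [0.1, -0.8, -0.8]
gripper_width: 0.0007
grasp_force: 0.0
```

Run:
```python
from h import *
a=np.radians(-2.7); F=np.array([.5655,-.029]); 
b=F+R.from_euler('z',a).as_matrix()[:2,:2]@[0,-.066]; print(b)
delta([b[0],b[1],.16],a); c=grab('wrist','w5.png')
```

```text
[ 0.56239097 -0.09492673]
pos [ 0.5571 -0.1403  0.1652] yaw -2.87 tilt [ 6.0e-04  1.1e-03 -1.0e+00] shift cm [ 0.3  -4.56  0.52] turn -0.2
```

View pics/w5.png

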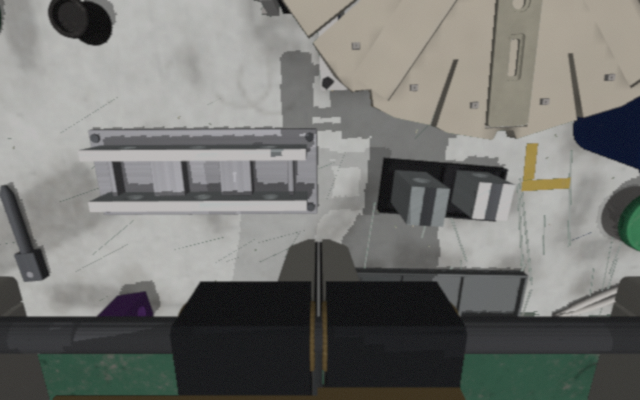

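The grasp slipped because only about half the pad was on the block. The stock block is still upright at about (485,190). I'll go back, re-measure it and grip lower.

>>> drive_tool(
  steps=[
    [[-2.5,4,-1],4.3],
    [[-2.5,4,-1],0],
    [[-2.5,4,-1],0],
    [[0,3.5,-2],0],
    [[0,0,0],0],
    [[0,0,0],0],
    [[0,0,0],0],
  ],
  grip=0.52,
)

```text
time: 10.45
tool_pos: [0.4668, -0.2846, 0.2141]
eef_rot: [-0.001, 0.998, -0.061, -0.0]
ft_force: [0.6, 1.1, -0.8]
gripper_width: 0.0474
grasp_force: 0.0
```

Run:
```python
from h import *
c=grab('wrist','w6.png'); delta([.538,-.295,.024])
for z in (.055,): u,v=proj(c,[.5385,-.2955,z]); print(u,v)
u,v=int(u),int(v); g=cv2.cvtColor(c['image'],cv2.COLOR_BGR2GRAY)
print(u-28,v-28)
for k in (v-8,v,v+8): print(k,g[k,u-28:u+28].tolist())
for k in (u-11,u+11): print(k,g[v-28:v+28,k].tolist())
```

```text
pos [ 0.467  -0.2842  0.2139] yaw -6.89 tilt [-0.0012 -0.0017 -1.    ] shift cm [ 7.2   0.25 18.99] turn None
321.35985514234875 103.98551292824249
293 75
95 [37, 34, 36, 37, 42, 40, 39, 40, 38, 40, 44, 73, 121, 160, 185, 200, 190, 168, 159, 157, 161, 161, 146, 117, 87, 70, 69, 71, 70, 71, 72, 74, 75, 94, 130, 156, 162, 161, 161, 162, 163, 163, 161, 163, 158, 132, 84, 48, 38, 41, 40, 41, 40, 39, 34, 31]
103 [38, 35, 36, 39, 36, 39, 40, 41, 40, 39, 39, 73, 124, 157, 167, 171, 175, 171, 164, 163, 161, 161, 157, 134, 93, 71, 68, 70, 70, 72, 72, 72, 75, 94, 130, 156, 162, 162, 163, 163, 163, 164, 165, 165, 157, 128, 75, 40, 39, 39, 38, 40, 38, 33, 25, 29]
111 [35, 37, 35, 38, 39, 39, 40, 49, 53, 56, 60, 79, 121, 153, 159, 161, 161, 161, 161, 160, 160, 159, 147, 121, 89, 72, 68, 69, 70, 71, 70, 69, 77, 101, 134, 156, 160, 161, 161, 162, 162, 164, 164, 165, 159, 130, 77, 44, 38, 39, 40, 39, 37, 35, 24, 32]
310 [132, 132, 131, 130, 120, 77, 39, 22, 30, 70, 135, 186, 197, 202, 204, 205, 199, 180, 171, 172, 168, 171, 185, 190, 192, 191, 190, 187, 171, 162, 161, 161, 160, 160, 159, 161, 161, 161, 172, 198, 207, 209, 205, 195, 191, 185, 158, 105, 67, 60, 60, 62, 58, 47, 35, 32]
332 [128, 129, 129, 129, 120, 82, 46, 30, 35, 74, 127, 156, 163, 162, 162, 162, 163, 161, 162, 163, 162, 161, 161, 163, 164, 163, 162, 162, 163, 164, 164, 165, 162, 161, 161, 160, 162, 164, 165, 166, 167, 166, 164, 162, 161, 163, 150, 97, 50, 38, 40, 40, 38, 38, 36, 31]
```

>>> drive_tool(
  steps=[
    [[3.6,0.2,3],0],
    [[3.7,0.13,3],0],
    [[0,0,3],0],
    [[0,0,3],0],
    [[0,0,3],0],
    [[0,0,2.5],0],
    [[0,0,1.5],0],
    [[0,0,0],0],
    [[0,0,0],0],
  ],
)

```text
time: 11.4
tool_pos: [0.5397, -0.2975, 0.0251]
eef_rot: [0.0, 0.998, -0.061, 0.0]
ft_force: [-0.2, 0.0, 1.1]
gripper_width: 0.0483
grasp_force: 0.0
```

>>> drive_tool(
  steps=[
    [[0,0,0],0],
    [[0,0,0],0],
    [[0,0,0],0],
    [[0,0,0],0],
    [[0,0,0],0],
    [[0,0,0],0],
  ],
  grip=0,
  squeeze=45,
)

```text
time: 12.0
tool_pos: [0.5398, -0.2981, 0.0258]
eef_rot: [0.0, 0.998, -0.061, 0.001]
ft_force: [-0.8, 1.0, 6.0]
gripper_width: 0.0312
grasp_force: 45.0
```

>>> drive_tool(
  steps=[
    [[0,0,-1],0],
    [[0,0,-2],0],
    [[0,0,-3],0],
    [[0,0,-3],0],
    [[0,0,-3],0],
    [[0,0,0],0],
  ],
)

```text
time: 12.6
tool_pos: [0.5413, -0.2997, 0.1492]
eef_rot: [0.002, 0.998, -0.061, 0.004]
ft_force: [1.2, -0.1, -0.8]
gripper_width: 0.0311
grasp_force: 45.0
```

>>> drive_tool(
  steps=[
    [[-0.5,-4,0],0],
    [[-0.5,-4,0],0],
    [[-0.5,-4,0],0],
    [[-0.5,-4,0],0],
    [[-0.4,-4,0],0],
    [[0,-0.6,0],-4.3],
    [[0,0,0],0],
    [[0,0,0],0],
    [[0,0,0],0],
  ],
)

```text
time: 13.5
tool_pos: [0.5395, -0.0926, 0.1442]
eef_rot: [0.001, 1.0, -0.026, -0.001]
ft_force: [-0.3, 0.1, -1.2]
gripper_width: 0.0313
grasp_force: 45.0
```

Run:
```python
from h import *
delta([.5624,-.0949,.15],np.radians(-2.7)); c=grab('wrist','w7.png')
```

```text
pos [ 0.5395 -0.0926  0.1442] yaw -2.92 tilt [-0.0011  0.0011 -1.    ] shift cm [ 2.3   0.11 -0.59] turn -0.2
```

View pics/w7.png

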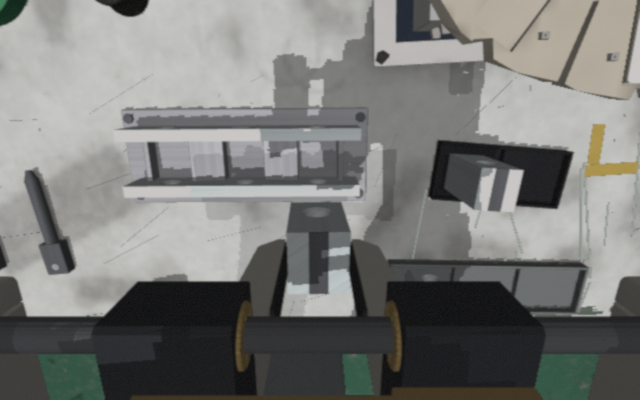

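The held block hovers at about (318,245). The fixture's rear base corners are at (122,109) and (367,108), and the rear cheek top runs between (117,135) and (361,133).

Run:
```python
from h import *
c=grab('wrist'); g=cv2.cvtColor(c['image'],cv2.COLOR_BGR2GRAY)
for n,a,b,z in [('base',(122.5,108.5),(367.5,108),.008),('rearcheek',(116.5,134.5),(361,133.5),.042),('frontcheek',(123,190),(362,189),.042)]:
    A,B=ray(c,*a,z),ray(c,*b,z); d=A-B; print(n,A.round(4),B.round(4),np.linalg.norm(d).round(4),'mid',((A+B)/2).round(4),'yaw',np.degrees(np.arctan2(-d[0],d[1])).round(2))
for k in (150,200,330): print(k,[(i,int(x)) for i,x in zip(range(100,210,1),g[100:210,k])][::2])
print(g[134,105:130].tolist(),g[134,345:375].tolist()); print(g[190,115:135].tolist(),g[190,350:372].tolist())
```

```text
base [0.6178 0.0808 0.008 ] [ 0.6068 -0.14    0.008 ] 0.2212 mid [ 0.6123 -0.0296  0.008 ] yaw -2.86
rearcheek [0.5977 0.0718 0.042 ] [ 0.5881 -0.1299  0.042 ] 0.2019 mid [ 0.5929 -0.0291  0.042 ] yaw -2.74
frontcheek [0.5505 0.0764 0.042 ] [ 0.5407 -0.1299  0.042 ] 0.2065 mid [ 0.5456 -0.0268  0.042 ] yaw -2.72
150 [(100, 192), (102, 193), (104, 193), (106, 182), (108, 122), (110, 138), (112, 162), (114, 162), (116, 124), (118, 105), (120, 104), (122, 104), (124, 102), (126, 88), (128, 83), (130, 179), (132, 198), (134, 199), (136, 199), (138, 199), (140, 199), (142, 119), (144, 49), (146, 50), (148, 48), (150, 53), (152, 56), (154, 63), (156, 71), (158, 80), (160, 98), (162, 113), (164, 122), (166, 138), (168, 150), (170, 158), (172, 163), (174, 167), (176, 162), (178, 106), (180, 100), (182, 75), (184, 74), (186, 140), (188, 197), (190, 199), (192, 199), (194, 199), (196, 197), (198, 170), (200, 159), (202, 144), (204, 177), (206, 180), (208, 183)]
200 [(100, 188), (102, 185), (104, 184), (106, 145), (108, 111), (110, 151), (112, 165), (114, 163), (116, 125), (118, 106), (120, 103
[... 955 characters left out ...]
 86), (174, 87), (176, 81), (178, 72), (180, 74), (182, 73), (184, 81), (186, 111), (188, 174), (190, 197), (192, 199), (194, 198), (196, 173), (198, 146), (200, 140), (202, 94), (204, 74), (206, 73), (208, 74)]
[188, 188, 188, 189, 189, 189, 189, 189, 191, 197, 199, 200, 200, 199, 199, 199, 200, 198, 199, 199, 198, 200, 199, 200, 199] [153, 153, 153, 154, 153, 153, 153, 153, 154, 153, 154, 153, 154, 154, 152, 147, 134, 119, 115, 115, 114, 111, 114, 124, 126, 127, 126, 124, 124, 125]
[158, 158, 157, 156, 156, 156, 160, 167, 183, 194, 199, 199, 198, 199, 199, 199, 200, 199, 199, 199] [194, 196, 195, 197, 198, 198, 199, 197, 192, 166, 122, 106, 125, 145, 152, 137, 141, 164, 170, 169, 169, 168]
```

Run:
```python
from h import *
c=grab('wrist'); g=cv2.cvtColor(c['image'],cv2.COLOR_BGR2GRAY); P,M,y=pose(); z=P[2]-.0228+.052
for k in (300,337): print(k,list(zip(range(222,242),g[222:242,k].tolist())), g[280:300,k].tolist())
for k in (245,270): print(k,list(zip(range(280,356,1),g[k,280:356].tolist())))
for v in (232,262,293): print(v,(M.T@(ray(c,318.5,v,z)-P)*1000).round(1))
print('tcp px',proj(c,P))
```

```text
300 [(222, 71), (223, 71), (224, 72), (225, 72), (226, 72), (227, 72), (228, 71), (229, 72), (230, 70), (231, 73), (232, 84), (233, 102), (234, 108), (235, 108), (236, 108), (237, 110), (238, 110), (239, 112), (240, 110), (241, 110)] [109, 110, 109, 109, 131, 174, 190, 191, 192, 193, 193, 193, 193, 187, 178, 174, 173, 172, 171, 174]
337 [(222, 71), (223, 73), (224, 75), (225, 73), (226, 72), (227, 72), (228, 71), (229, 73), (230, 74), (231, 79), (232, 96), (233, 108), (234, 111), (235, 111), (236, 109), (237, 110), (238, 110), (239, 109), (240, 109), (241, 108)] [191, 192, 194, 194, 195, 193, 190, 187, 188, 188, 190, 191, 190, 189, 189, 189, 188, 189, 188, 188]
245 [(280, 72), (281, 72), (282, 70), (283, 64), (284, 49), (285, 45), (286, 75), (287, 101), (288, 108), (289, 111), (290, 111), (291, 110), (292, 110), (293, 110), (294, 109), (295, 110), (296, 108), (297, 110), (298, 111), (299, 111), (300, 111), (301, 109), (302, 107), (303, 107), (304, 106), (305, 106), (306, 105), (307, 103), (308, 89), (309, 59), (310, 50), (311, 49), (312, 49), (313, 51), (314, 49), (315, 49), (316, 50
[... 775 characters left out ...]
, 106), (308, 92), (309, 69), (310, 52), (311, 49), (312, 48), (313, 47), (314, 51), (315, 47), (316, 51), (317, 49), (318, 49), (319, 49), (320, 50), (321, 51), (322, 50), (323, 51), (324, 49), (325, 48), (326, 50), (327, 66), (328, 98), (329, 124), (330, 132), (331, 133), (332, 132), (333, 132), (334, 132), (335, 131), (336, 136), (337, 153), (338, 167), (339, 170), (340, 170), (341, 170), (342, 171), (343, 170), (344, 172), (345, 179), (346, 184), (347, 182), (348, 155), (349, 101), (350, 48), (351, 18), (352, 17), (353, 19), (354, 21), (355, 16)]
232 [ 15.8  -0.1 -29.2]
262 [ -0.6  -0.1 -29.2]
293 [-18.4  -0.1 -29.2]
tcp px (np.float64(318.63810346348856), np.float64(238.48257547297416))
```

>>> drive_tool(
  steps=[
    [[1.3,0,0],0],
    [[1.36,0,0],0],
    [[0,0,2],0],
    [[0,0,2],0],
    [[0,0,2],0],
    [[0,0,1.2],0],
    [[0,0,0],0],
    [[0,0,0],0],
    [[0,0,0],0],
  ],
)

```text
time: 14.55
tool_pos: [0.5676, -0.092, 0.0737]
eef_rot: [0.0, 1.0, -0.024, 0.001]
ft_force: [0.3, 0.6, -1.2]
gripper_width: 0.0309
grasp_force: 45.0
```

Run:
```python
from h import *
c=grab('wrist','w8.png'); delta([.5661,-.0939,.072],np.radians(-2.75))
cv2.imwrite('pics/z3.png',cv2.resize(c['image'][90:300,190:450],None,fx=3,fy=2.85,interpolation=cv2.INTER_CUBIC)[:600])
P,M,_=pose(); zb=P[2]-.0228
for d in ([.0157,.016,-(zb-P[2])],[.0157,-.016,-(zb-P[2])]): print(proj(c,P+M@np.array(d)))
```

```text
pos [ 0.5676 -0.092   0.0738] yaw -2.7 tilt [ 2.4e-03  1.0e-04 -1.0e+00] shift cm [-0.14  0.2   0.18] turn 0.1
(np.float64(344.14346591191486), np.float64(201.7727276573064))
(np.float64(293.8375354397675), np.float64(201.81267242453927))
```

View pics/z3.png

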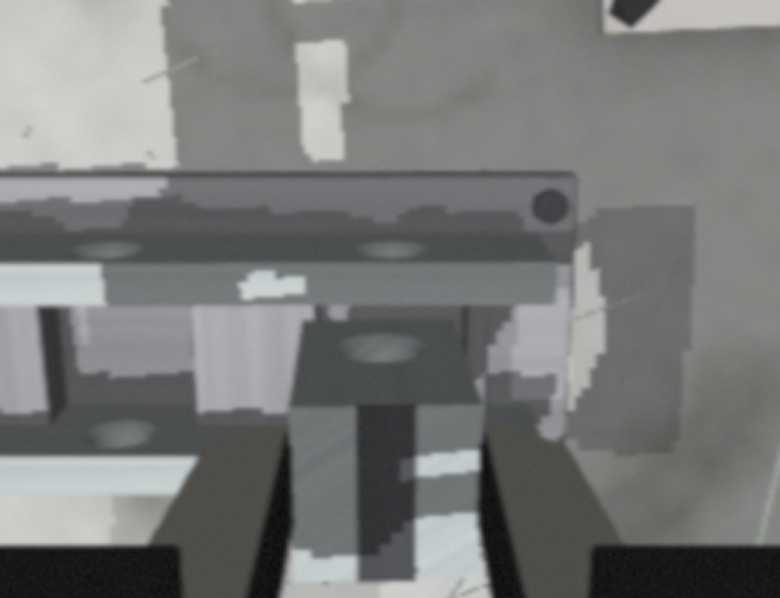

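The zoom shows the block's rear bottom edge at about (320,202), the rear cheek's inner top edge at row 197 and its right end at column 375. The rear hole is at (320.7,178).

Run:
```python
from h import *
c=grab('wrist'); P,M,_=pose(); f=lambda u,v,z:(M.T@(ray(c,u,v,z)-P)*1000).round(1)
print('block rear bottom',f(318,202.3,P[2]-.0228),'cheek inner',f(318,196.7,.042),'cheek outer',f(318,182,.042))
print('hole',f(320.7,177.7,.028),'cheek end right',f(375.3,189.6,.042),'base TR',f(382,150.5,.008))
g=cv2.cvtColor(c['image'],cv2.COLOR_BGR2GRAY)
print([(v,int(g[v,325])) for v in range(176,216)])
print('top',[(v,int(g[v,300])) for v in range(226,240)])
print('hole prof',g[177,290:350].tolist()); print('bore prof',g[212,290:350].tolist())
```

```text
block rear bottom [15.4 -0.6 22.8] cheek inner [16.5 -0.6 31.8] cheek outer [26.5 -0.6 31.8]
hole [26.2  1.2 45.8] cheek end right [21.3 37.  31.8] base TR [41.9 46.3 65.8]
[(176, 106), (177, 108), (178, 110), (179, 107), (180, 91), (181, 87), (182, 105), (183, 115), (184, 119), (185, 119), (186, 117), (187, 117), (188, 117), (189, 119), (190, 120), (191, 121), (192, 120), (193, 120), (194, 120), (195, 121), (196, 117), (197, 100), (198, 93), (199, 90), (200, 91), (201, 87), (202, 81), (203, 76), (204, 77), (205, 77), (206, 77), (207, 83), (208, 96), (209, 101), (210, 102), (211, 103), (212, 104), (213, 104), (214, 104), (215, 100)]
top [(226, 75), (227, 75), (228, 76), (229, 76), (230, 77), (231, 77), (232, 88), (233, 107), (234, 114), (235, 114), (236, 115), (237, 115), (238, 117), (239, 117)]
hole prof [78, 79, 76, 78, 79, 76, 79, 78, 77, 78, 78, 77, 78, 77, 77, 79, 77, 78, 79, 83, 90, 94, 97, 102, 104, 105, 109, 112, 114, 116, 115, 116, 115, 114, 112, 108, 105, 104, 100, 95, 90, 87, 82, 79, 77, 77, 79, 77, 77, 77, 76, 77, 78, 76, 76, 78, 78, 77, 77, 77]
bore prof [89, 76, 78, 76, 78, 77, 77, 77, 77, 76, 75, 74, 76, 78, 84, 89, 91, 93, 98, 103, 106, 109, 110, 109, 109, 111, 114, 116, 117, 117, 117, 115, 113, 111, 110, 104, 99, 94, 90, 86, 81, 79, 78, 77, 77, 77, 78, 78, 77, 76, 76, 76, 76, 75, 69, 72, 82, 86, 88, 89]
```

>>> drive_tool(
  steps=[
    [[-0.1,0.1,0],0],
    [[0,0,0],0],
    [[0,0,0.7],0],
    [[0,0,0.7],0],
    [[0,0,0.7],0],
    [[0,0,0.7],0],
    [[0,0,0],0],
  ],
)

```text
time: 15.35
tool_pos: [0.5648, -0.0929, 0.0433]
eef_rot: [0.0, 1.0, -0.023, -0.001]
ft_force: [-0.2, 0.4, -2.0]
gripper_width: 0.0315
grasp_force: 45.0
```

>>> drive_tool(
  steps=[
    [[0,0,0.5],0],
    [[0,0,0.5],0],
    [[0,0,0.3],0],
    [[0,0,0.2],0],
    [[0,0,0],0],
    [[0,0,0],0],
  ],
)

```text
time: 15.95
tool_pos: [0.5658, -0.0928, 0.0308]
eef_rot: [0.0, 1.0, -0.024, 0.0]
ft_force: [-2.3, -0.3, 6.1]
gripper_width: 0.0313
grasp_force: 45.0
```

>>> drive_tool(
  steps=[
    [[0,0,0],0],
    [[0,0,0],0],
    [[0,0,0],0],
    [[0,0,-1],0],
    [[0,0,-3],0],
    [[0,0,-3],0],
    [[0,0,-3],0],
    [[0,0,-3],0],
    [[-3,2,-3],0],
    [[-3,2,0],0],
    [[-3,2,0],0],
    [[-3,2,0],0],
    [[-3,2,0],0],
    [[0,0,0],0],
    [[0,0,0],0],
  ],
  grip=0.52,
)

```text
time: 17.45
tool_pos: [0.4111, -0.186, 0.1905]
eef_rot: [0.0, 1.0, -0.024, 0.001]
ft_force: [-0.1, -0.1, 0.9]
gripper_width: 0.0484
grasp_force: 0.0
```

Run:
```python
from h import *
c=grab('wrist','w9.png'); delta([.4215,-.198,.025])
u,v=proj(c,[.4215,-.198,.055]);print(u,v); u,v=int(u),int(v); g=cv2.cvtColor(c['image'],cv2.COLOR_BGR2GRAY)
print(u-28,v-28)
for k in (v-8,v,v+8): print(k,g[k,u-28:u+28].tolist())
for k in (u-10,u+10): print(k,g[v-28:v+28,k].tolist())
```

```text
pos [ 0.412  -0.1853  0.1903] yaw -2.66 tilt [ 1.8e-03 -1.0e-04 -1.0e+00] shift cm [ 0.98  1.23 16.53] turn None
330.94381033224846 172.19486712103514
302 144
164 [131, 130, 131, 130, 130, 130, 131, 129, 129, 130, 138, 165, 197, 213, 214, 213, 213, 213, 214, 214, 215, 214, 208, 174, 119, 94, 93, 94, 94, 95, 97, 97, 99, 124, 171, 205, 212, 213, 208, 182, 142, 125, 123, 122, 121, 108, 91, 86, 87, 86, 86, 81, 75, 68, 70, 71]
172 [132, 131, 131, 130, 129, 131, 130, 130, 129, 130, 137, 165, 197, 212, 215, 214, 214, 214, 214, 214, 214, 214, 207, 174, 118, 93, 93, 93, 96, 94, 96, 96, 103, 136, 174, 183, 162, 142, 128, 124, 124, 122, 122, 122, 118, 105, 84, 83, 89, 89, 88, 84, 75, 80, 87, 81]
180 [132, 130, 130, 129, 129, 129, 130, 129, 130, 130, 137, 165, 198, 213, 214, 214, 214, 214, 214, 214, 214, 211, 197, 158, 111, 94, 94, 94, 92, 94, 96, 93, 97, 100, 110, 119, 123, 122, 125, 123, 124, 125, 125, 124, 116, 99, 79, 79, 87, 88, 80, 68, 71, 83, 86, 79]
320 [93, 88, 83, 80, 78, 78, 77, 81, 118, 182, 210, 215, 214, 214, 214, 214, 215, 214, 213, 213, 214, 214, 214, 214, 214, 214, 214, 213, 214, 214, 215, 214, 214, 214, 214, 214, 214, 214, 214, 215, 215, 214, 214, 203, 160, 116, 95, 93, 92, 90, 91, 88, 90, 91, 93, 97]
340 [91, 79, 77, 79, 80, 80, 78, 79, 109, 168, 203, 213, 213, 213, 213, 213, 213, 213, 212, 209, 208, 207, 197, 162, 143, 139, 138, 136, 128, 123, 124, 123, 121, 121, 121, 123, 125, 125, 126, 127, 124, 123, 122, 119, 108, 90, 98, 104, 104, 105, 102, 104, 104, 105, 109, 110]
```

>>> drive_tool(
  steps=[
    [[0.6,0.6,2.5],0],
    [[0.54,0.6,3],0],
    [[0,0,3],0],
    [[0,0,3],0],
    [[0,0,2.5],0],
    [[0,0,1.5],0],
    [[0,0,1],0],
    [[0,0,0],0],
    [[0,0,0],0],
  ],
)

```text
time: 18.4
tool_pos: [0.4229, -0.1979, 0.025]
eef_rot: [0.0, 1.0, -0.023, 0.001]
ft_force: [-0.4, 1.2, -0.0]
gripper_width: 0.0484
grasp_force: 0.0
```

>>> drive_tool(
  steps=[
    [[0,0,0],0],
    [[0,0,0],0],
    [[0,0,0],0],
    [[0,0,0],0],
    [[0,0,0],0],
    [[0,0,0],0],
  ],
  grip=0,
)

```text
time: 19.0
tool_pos: [0.4225, -0.1983, 0.0253]
eef_rot: [0.0, 1.0, -0.023, 0.001]
ft_force: [-0.9, 0.7, 6.3]
gripper_width: 0.031
grasp_force: 45.0
```

>>> drive_tool(
  steps=[
    [[0,0,-1],0],
    [[0,0,-2],0],
    [[0,0,-3],0],
    [[0,0,-3],0],
    [[0,0,-3],0],
    [[0,0,0],0],
  ],
)

```text
time: 19.6
tool_pos: [0.4242, -0.1993, 0.1483]
eef_rot: [0.001, 1.0, -0.024, 0.004]
ft_force: [-0.7, 0.9, -1.9]
gripper_width: 0.031
grasp_force: 45.0
```

Run:
```python
from h import *
a=np.radians(-2.75); F=np.array([.568,-.028]); b=F+R.from_euler('z',a).as_matrix()[:2,:2]@[0,.066]; print(b)
delta([b[0]+.001,b[1],.0738],a)
```

```text
[0.57116656 0.03792399]
pos [ 0.4242 -0.1993  0.1483] yaw -2.7 tilt [ 0.0078  0.0028 -1.    ] shift cm [ 13.6  -24.41   7.49] turn 0.0
```

>>> drive_tool(
  steps=[
    [[1.7,-3.05,0],0],
    [[1.7,-3.05,0],0],
    [[1.7,-3.05,0],0],
    [[1.7,-3.05,0],0],
    [[1.7,-3.05,0],0],
    [[1.7,-3.05,0],0],
    [[1.7,-3.05,0],0],
    [[1.7,-3.05,0],0],
    [[0,0,0],0],
    [[0,0,2],0],
    [[0,0,2],0],
    [[0,0,2],0],
    [[0,0,1.3],0],
    [[0,0,0],0],
    [[0,0,0],0],
    [[0,0,0],0],
  ],
)

```text
time: 21.2
tool_pos: [0.57, 0.0391, 0.0726]
eef_rot: [-0.0, 1.0, -0.024, 0.001]
ft_force: [-0.7, 0.1, -1.4]
gripper_width: 0.0312
grasp_force: 45.0
```

Run:
```python
from h import *
c=grab('wrist','w10.png'); delta([.5722,.0379,.0738])
cv2.imwrite('pics/z4.png',cv2.resize(c['image'][90:300,190:450],None,fx=3,fy=2.85,interpolation=cv2.INTER_CUBIC)[:600])
```

```text
pos [0.57   0.0392 0.0727] yaw -2.7 tilt [ 2.1e-03 -3.0e-04 -1.0e+00] shift cm [ 0.22  0.12 -0.11] turn None
```

View pics/z4.png

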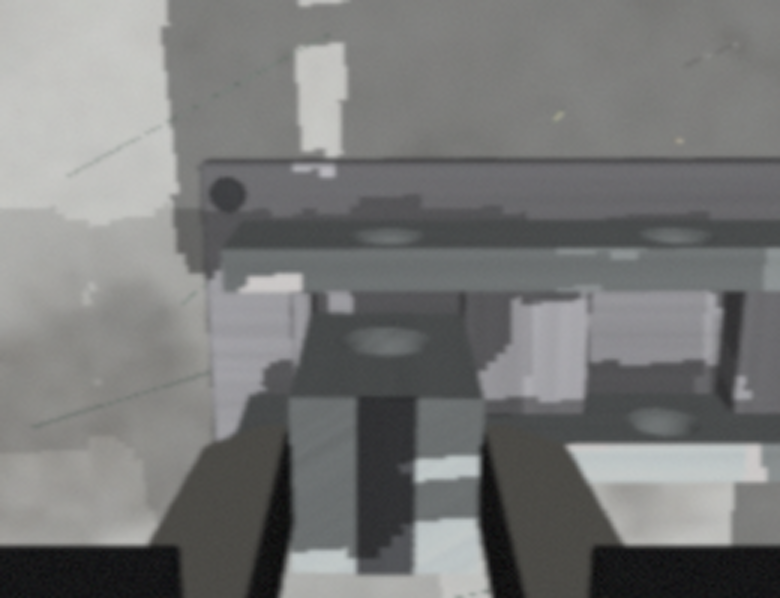

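The zoom shows the block's bottom rear edge at row 313 of the crop, the cheek's inner edge at 290, the rear hole at (388,236) and the cheek's left end at 222.

Run:
```python
from h import *
c=grab('wrist'); P,M,_=pose(); f=lambda a,b,z:(M.T@(ray(c,190+a/3,90+b/2.85,z)-P)*1000).round(1)
print('block bot',f(386,313,P[2]-.0223),'top rear',f(386,397,P[2]-.0223+.052),'top front',f(386,573,P[2]-.0223+.052),'inner',f(386,290,.042),'outer',f(386,248,.042))
print('hole',f(388,236,.028),'cheek end',f(222,270,.042),'baseTL',f(205,159,.008))
```

```text
block bot [17.2 -0.2 22.3] top rear [ 17.5  -0.3 -29.7] top front [-16.8  -0.3 -29.7] inner [20.2 -0.2 30.7] outer [30.1 -0.2 30.7]
hole [29.8  0.2 44.7] cheek end [ 24.9 -35.8  30.7] baseTL [ 45.6 -44.1  64.8]
```

>>> drive_tool(
  steps=[
    [[0.08,0.07,0],0],
    [[0,0,0],0],
    [[0,0,0.7],0],
    [[0,0,0.7],0],
    [[0,0,0.7],0],
    [[0,0,0.7],0],
    [[0,0,0],0],
  ],
)

```text
time: 22.0
tool_pos: [0.569, 0.0385, 0.0422]
eef_rot: [0.0, 1.0, -0.023, -0.001]
ft_force: [0.4, -0.1, -1.9]
gripper_width: 0.0314
grasp_force: 45.0
```

>>> drive_tool(
  steps=[
    [[0,0,0.5],0],
    [[0,0,0.5],0],
    [[0,0,0.3],0],
    [[0,0,0.1],0],
    [[0,0,0],0],
    [[0,0,0],0],
  ],
)

```text
time: 22.6
tool_pos: [0.57, 0.0385, 0.0304]
eef_rot: [-0.0, 1.0, -0.023, 0.0]
ft_force: [-1.6, 0.1, 5.6]
gripper_width: 0.0312
grasp_force: 45.0
```

>>> drive_tool(
  steps=[
    [[0,0,0],0],
    [[0,0,0],0],
    [[0,0,0],0],
    [[0,0,-1],0],
    [[0,0,-3],0],
    [[0,0,-3],0],
    [[0,0,-3],0],
    [[0,0,-3],0],
    [[-2.8,-3,-1],0],
    [[-2.8,-3,-1],0],
    [[-2.8,-3,-1],0],
    [[-2.8,-3,0],0],
    [[-2.8,-3,0],0],
    [[0,-1,0],0],
    [[0,0,0],0],
    [[0,0,0],0],
  ],
  grip=0.52,
)

```text
time: 24.2
tool_pos: [0.4386, 0.2038, 0.19]
eef_rot: [0.0, 1.0, -0.024, 0.001]
ft_force: [0.1, -1.3, -0.8]
gripper_width: 0.0485
grasp_force: 0.0
```

Run:
```python
from h import *
c=grab('wrist','w11.png'); delta([.475,.175,.004])
```

```text
pos [0.4388 0.2032 0.1898] yaw -2.86 tilt [ 9.e-04  8.e-04 -1.e+00] shift cm [ 3.74  2.62 18.59] turn None
```

View pics/w11.png

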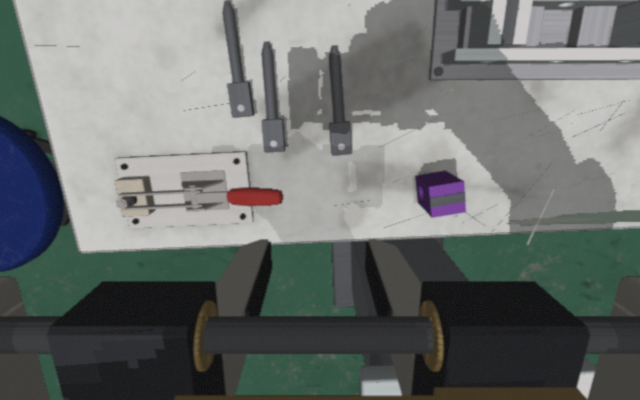

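Pin tabs are at about (341,138), (273,135) and (240,100), so the leftmost pin has been knocked nearer. The purple decoy is at (440,195).

```bash
cat >> h.py <<'E'
def pin(c,roi,th=85,z=.009):
    u0,v0,u1,v1=roi; g=cv2.cvtColor(c['image'],cv2.COLOR_BGR2GRAY)[v0:v1,u0:u1]
    m=(g<th).astype(np.uint8); n,l,s,_=cv2.connectedComponentsWithStats(m); k=1+s[1:,4].argmax()
    v,u=np.nonzero(l==k); W=np.array([ray(c,a+u0,b+v0,z)[:2] for a,b in zip(u,v)])
    vx,vy,x0,y0=cv2.fitLine(W.astype(np.float32),cv2.DIST_L2,0,0,1e-4).ravel(); d=np.array([vx,vy])*np.sign(vx)
    s_=(W-[x0,y0])@d; t=(W-[x0,y0])@[-d[1],d[0]]
    # refine axis from mid-offset in shaft and tab slices
    cen=lambda a,b:(lambda q:np.array([(a+b)/2,(t[q].min()+t[q].max())/2]))((s_>a)&(s_<b))
    lo,hi=s_.min(),s_.max(); A=cen(lo+.006,lo+.028); B=cen(lo+.05,lo+.09)
    sl=(B-A)[1]/(B-A)[0]; n_=np.array([-d[1],d[0]]); d2=d+sl*n_; d2/=np.linalg.norm(d2)
    tc=np.array([x0,y0])+d*A[0]+n_*A[1]
    q=(s_>lo+.006)&(s_<lo+.028); print('area',len(u),'len',(hi-lo).round(4),'tabw',np.ptp(t[q]).round(4),'tab',tc.round(4),'yaw',np.degrees(np.arctan2(d2[1],d2[0])).round(1))
    return tc,d2
E
python3 - <<'E'
from h import *
c=grab('wrist')
for r in ((318,30,362,165),(255,30,292,160),(215,0,256,125)):
    t,d=pin(c,r); delta([t[0],t[1],.004],np.arctan2(d[1],d[0]))
E
```

```text
area 1129 len 0.0839 tabw 0.0222 tab [0.4971 0.1805] yaw 2.5
pos [0.4388 0.2031 0.1897] yaw -2.88 tilt [ 6.e-04  9.e-04 -1.e+00] shift cm [ 5.93  1.95 18.58] turn -5.4
area 397 len 0.1044 tabw 0.0036 tab [0.4841 0.2385] yaw 7.4
pos [0.4388 0.2031 0.1897] yaw -2.88 tilt [ 6.e-04  9.e-04 -1.e+00] shift cm [ 4.34 -3.78 18.57] turn -10.2
area 395 len 0.0728 tabw 0.0046 tab [0.5529 0.2774] yaw 2.4
pos [0.4388 0.2031 0.1897] yaw -2.88 tilt [ 6.e-04  9.e-04 -1.e+00] shift cm [11.02 -8.01 18.57] turn -5.3
```

Run:
```python
from h import *
c=grab('wrist'); g=cv2.cvtColor(c['image'],cv2.COLOR_BGR2GRAY)
for v in (60,100,128,145): print(v,g[v,320:362].tolist())
for r,ths in (((318,30,362,165),(95,102,110)),((255,30,292,160),(120,140)),((215,0,256,125),(120,140))):
  for th in ths: t,d=pin(c,r,th)
```

```text
60 [122, 122, 121, 120, 118, 117, 114, 95, 64, 49, 52, 57, 62, 66, 67, 65, 62, 54, 53, 66, 86, 102, 107, 105, 106, 104, 103, 103, 100, 101, 100, 100, 99, 100, 100, 100, 100, 100, 99, 100, 98, 98]
100 [102, 101, 102, 103, 102, 104, 105, 105, 105, 102, 89, 65, 55, 54, 60, 62, 66, 65, 63, 59, 54, 53, 66, 84, 96, 98, 98, 99, 99, 98, 98, 98, 98, 98, 99, 99, 99, 99, 99, 100, 100, 100]
128 [161, 154, 144, 128, 107, 100, 98, 97, 83, 67, 69, 67, 66, 66, 65, 67, 65, 67, 67, 68, 67, 66, 67, 65, 67, 67, 67, 68, 69, 78, 106, 146, 175, 182, 185, 185, 187, 188, 188, 187, 187, 187]
145 [185, 183, 174, 167, 165, 164, 163, 162, 158, 133, 97, 89, 93, 91, 94, 94, 104, 127, 154, 168, 169, 167, 161, 142, 118, 102, 98, 97, 97, 95, 106, 147, 182, 189, 189, 190, 188, 188, 189, 188, 187, 184]
area 1264 len 0.086 tabw 0.0232 tab [0.4959 0.1807] yaw 2.1
area 2634 len 0.106 tabw 0.0285 tab [0.4755 0.1818] yaw -8.1
area 3338 len 0.1075 tabw 0.03 tab [0.4754 0.1823] yaw -6.7
area 1692 len 0.1074 tabw 0.0257 tab [0.4815 0.2476] yaw 0.8
area 2208 len 0.1088 tabw 0.0315 tab [0.4808 0.2452] yaw -5.4
area 1806 len 0.1072 tabw 0.0247 tab [0.5201 0.2784] yaw 2.3
area 1999 len 0.1081 tabw 0.0263 tab [0.5194 0.2782] yaw 2.6
```

Run:
```python
from h import *
c=grab('wrist'); g=cv2.cvtColor(c['image'],cv2.COLOR_BGR2GRAY)
print(g[112:160,333].tolist(), g[112:160,346].tolist(), g[36:60,332].tolist())
A=ray(c,334,60,.006);B=ray(c,339.7,141,.012);T=ray(c,339.4,138,.012); d=A-B; y=np.arctan2(d[1],d[0]); print(A,B,T,np.degrees(y))
delta([T[0],T[1],.003],y)
```

```text
[56, 54, 51, 54, 53, 53, 54, 58, 58, 54, 50, 57, 65, 68, 66, 65, 66, 67, 66, 68, 75, 94, 100, 102, 101, 102, 102, 102, 103, 103, 103, 102, 101, 94, 91, 90, 91, 89, 90, 90, 90, 91, 94, 120, 156, 170, 173, 172] [101, 100, 100, 102, 101, 102, 103, 97, 77, 58, 60, 66, 67, 68, 68, 66, 67, 66, 67, 70, 80, 88, 96, 98, 100, 101, 100, 101, 99, 101, 101, 99, 100, 97, 89, 85, 85, 86, 87, 86, 84, 93, 122, 155, 166, 168, 166, 166] [192, 191, 191, 190, 190, 189, 190, 189, 177, 127, 92, 85, 86, 87, 88, 88, 85, 71, 62, 64, 60, 62, 61, 64]
[0.55213509 0.18209926 0.006     ] [0.47247538 0.17947226 0.012     ] [0.47559415 0.17967911 0.012     ] 1.8888075932331814
pos [0.4385 0.2034 0.1896] yaw -2.87 tilt [ 2.e-04  6.e-04 -1.e+00] shift cm [ 3.82  2.17 18.66] turn -4.8
```

>>> drive_tool(
  steps=[
    [[1.9,1.1,2],0],
    [[1.9,1.1,3],0],
    [[0,0,3],-4.8],
    [[0,0,3],0],
    [[0,0,3],0],
    [[0,0,2],0],
    [[0,0,1.5],0],
    [[0,0,1],0],
    [[0,0,0],0],
    [[0,0,0],0],
    [[0,0,0],0],
  ],
)

```text
time: 25.5
tool_pos: [0.4754, 0.1813, 0.0055]
eef_rot: [-0.0, 1.0, 0.018, 0.001]
ft_force: [0.0, -0.0, 0.4]
gripper_width: 0.0482
grasp_force: 0.0
```

Run:
```python
from h import *
delta([.475,.1797,.002]); print(telemetry.read_state()['ft_force'])
```

```text
pos [0.4754 0.1813 0.0055] yaw 2.09 tilt [ 1.9e-03 -7.0e-04 -1.0e+00] shift cm [-0.05  0.16  0.35] turn None
[ 0.00572967 -0.04343196  0.35285243]
```

>>> drive_tool(
  steps=[
    [[0,0.1,0.3],0],
    [[0,0,0],0],
    [[0,0,0],0],
  ],
)

```text
time: 25.8
tool_pos: [0.4747, 0.1801, 0.0019]
eef_rot: [-0.0, 1.0, 0.018, 0.0]
ft_force: [-0.2, -1.0, -0.0]
gripper_width: 0.0481
grasp_force: 0.0
```

>>> drive_tool(
  steps=[
    [[0,0,0],0],
    [[0,0,0],0],
    [[0,0,0],0],
    [[0,0,0],0],
    [[0,0,0],0],
    [[0,0,0],0],
    [[0,0,0],0],
  ],
  grip=0,
  squeeze=55,
)

```text
time: 26.5
tool_pos: [0.4746, 0.1802, 0.0017]
eef_rot: [-0.0, 1.0, 0.018, 0.0]
ft_force: [-0.9, -0.4, 0.0]
gripper_width: 0.0008
grasp_force: 0.0
```

>>> drive_tool(
  steps=[
    [[0,0,-0.5],0],
    [[0,0,-1],0],
    [[0,0,-2],0],
    [[0,0,-2],0],
    [[0,0,-2],0],
    [[0,0,0],0],
    [[0,0,0],0],
  ],
)

```text
time: 27.2
tool_pos: [0.4747, 0.1802, 0.0772]
eef_rot: [-0.0, 1.0, 0.018, 0.001]
ft_force: [-0.5, 0.6, -0.9]
gripper_width: 0.0005
grasp_force: 0.0
```

Run:
```python
from h import *
c=grab('wrist','w12.png'); delta([.475,.175,.08])
```

```text
pos [0.4742 0.18   0.0765] yaw 2.12 tilt [-5.e-04  1.e-04 -1.e+00] shift cm [ 0.06  0.5  -0.35] turn None
```

View pics/w12.png

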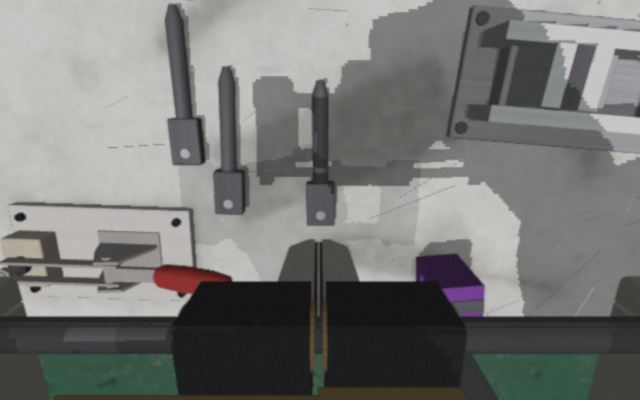

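Gripper closed empty. The pin's tab shows at (320,203), not obviously disturbed, so I'll measure where it is.

Run:
```python
from h import *
c=grab('wrist'); g=cv2.cvtColor(c['image'],cv2.COLOR_BGR2GRAY)
print('tcp ground px',proj(c,[.4747,.18,.012]))
print(g[170:232,314].tolist()); print(g[170:232,327].tolist())
for v in (100,150,190,215): print(v,g[v,296:346].tolist())
for v in (182,203,222): print(ray(c,320,v,.012))
print(ray(c,320,82,.006))
t=grab('top','top1.png')
```

```text
tcp ground px (np.float64(318.82500290767314), np.float64(204.9089532998506))
[70, 64, 53, 45, 45, 46, 42, 44, 44, 42, 44, 43, 49, 60, 76, 85, 86, 88, 87, 87, 87, 86, 86, 86, 86, 86, 86, 86, 86, 86, 87, 86, 86, 85, 84, 86, 87, 85, 85, 84, 85, 85, 86, 86, 90, 89, 89, 87, 85, 83, 84, 85, 84, 82, 95, 133, 159, 166, 167, 167, 166, 166]
[54, 53, 52, 51, 53, 54, 51, 52, 50, 51, 43, 37, 40, 54, 64, 74, 83, 85, 86, 87, 86, 86, 86, 86, 84, 86, 87, 87, 84, 86, 85, 85, 86, 85, 85, 83, 85, 84, 85, 85, 86, 86, 84, 84, 86, 85, 86, 83, 85, 84, 84, 85, 84, 84, 95, 133, 157, 164, 164, 164, 164, 161]
100 [118, 118, 117, 117, 117, 117, 116, 117, 116, 117, 116, 115, 116, 113, 101, 79, 54, 49, 51, 55, 60, 61, 62, 66, 65, 65, 61, 59, 55, 53, 49, 60, 81, 100, 104, 104, 104, 104, 104, 104, 103, 101, 99, 101, 99, 99, 99, 99, 97, 98]
150 [83, 82, 83, 82, 83, 82, 84, 84, 83, 84, 85, 85, 86, 84, 84, 75, 66, 67, 69, 65, 56, 58, 61, 64, 62, 61, 60, 58, 54, 52, 50, 59, 78, 94, 95, 96, 97, 97, 97, 98, 98, 98, 97, 98, 98, 97, 96, 95, 98, 95]
190 [144, 144, 143, 141, 139, 138, 138, 137, 133, 113, 88, 85, 89, 90, 88, 86, 85, 86, 87, 86, 87, 87, 87, 89, 88, 88, 86, 84, 85, 83, 85, 86, 84, 72, 57, 52, 53, 52, 65, 81, 100, 129, 153, 158, 160, 161, 165, 174, 183, 185]
215 [161, 159, 159, 161, 160, 159, 160, 162, 157, 137, 101, 86, 87, 89, 87, 87, 85, 85, 89, 111, 136, 147, 151, 149, 147, 147, 145, 142, 126, 99, 86, 85, 86, 85, 84, 85, 82, 77, 86, 111, 139, 158, 162, 164, 163, 164, 165, 164, 165, 165]
[0.49267338 0.17977693 0.012     ]
[0.476254   0.17916172 0.012     ]
[0.46088576 0.17858589 0.012     ]
[0.56378793 0.1824148  0.006     ]
```

The pin hasn't moved, so the fingers closed above it. The true tip height seems a few mm above the reading. I'll straddle it again and feel for the bench.

>>> drive_tool(
  steps=[
    [[0,0,0],0],
    [[0,0,0],0],
    [[0,0,0],0],
    [[0,0,0],0],
    [[0,0.05,2.5],0],
    [[0,0,2.5],0],
    [[0,0,2],0],
    [[0,0,0.4],0],
    [[0,0,0],0],
    [[0,0,0.2],0],
    [[0,0,0],0],
    [[0,0,0],0],
  ],
  grip=0.52,
)

```text
time: 28.55
tool_pos: [0.4752, 0.1799, 0.0015]
eef_rot: [-0.0, 1.0, 0.018, 0.001]
ft_force: [0.3, -0.5, -0.4]
gripper_width: 0.0487
grasp_force: 0.0
```

>>> drive_tool(
  steps=[
    [[0,0,0.15],0],
    [[0,0,0],0],
    [[0,0,0],0],
  ],
)

```text
time: 28.85
tool_pos: [0.4746, 0.1797, -0.0007]
eef_rot: [-0.0, 1.0, 0.018, 0.0]
ft_force: [-0.1, 0.5, 0.8]
gripper_width: 0.0482
grasp_force: 0.0
```

>>> drive_tool(
  steps=[
    [[0,0,0.15],0],
    [[0,0,0],0],
    [[0,0,0],0],
  ],
)

```text
time: 29.15
tool_pos: [0.4746, 0.1796, -0.0024]
eef_rot: [0.0, 1.0, 0.018, -0.0]
ft_force: [0.4, -0.3, 1.0]
gripper_width: 0.0484
grasp_force: 0.0
```

>>> drive_tool(
  steps=[
    [[0,0,0.2],0],
    [[0,0,0],0],
    [[0,0,0],0],
  ],
)

```text
time: 29.45
tool_pos: [0.4746, 0.1796, -0.0044]
eef_rot: [0.0, 1.0, 0.018, -0.0]
ft_force: [-0.4, 0.3, -0.2]
gripper_width: 0.0483
grasp_force: 0.0
```

>>> drive_tool(
  steps=[
    [[0,0,0.2],0],
    [[0,0,0],0],
    [[0,0,0],0],
  ],
)

```text
time: 29.75
tool_pos: [0.4746, 0.1796, -0.0064]
eef_rot: [0.0, 1.0, 0.018, -0.0]
ft_force: [-0.4, -0.8, 0.1]
gripper_width: 0.0484
grasp_force: 0.0
```

>>> drive_tool(
  steps=[
    [[0,0,0.15],0],
    [[0,0,0],0],
    [[0,0,0],0],
  ],
)

```text
time: 30.05
tool_pos: [0.4746, 0.1796, -0.0079]
eef_rot: [0.0, 1.0, 0.018, -0.0]
ft_force: [-0.8, 0.5, 0.7]
gripper_width: 0.0481
grasp_force: 0.0
```

>>> drive_tool(
  steps=[
    [[0,0,0],0],
    [[0,0,0],0],
    [[0,0,0],0],
    [[0,0,0],0],
    [[0,0,0],0],
    [[0,0,0],0],
    [[0,0,0],0],
  ],
  grip=0,
)

```text
time: 30.75
tool_pos: [0.4746, 0.1797, -0.0078]
eef_rot: [-0.0, 1.0, 0.018, 0.0]
ft_force: [-0.2, 0.2, 0.7]
gripper_width: 0.0014
grasp_force: 0.0
```

Closed empty again at -8 mm, so I need a look.

Run:
```python
from h import *
c=grab('wrist'); s=grab('scene')
P,_,_=pose(); print(P, proj(s,P), proj(s,[.475,.18,.012]), proj(c,P))
u,v=map(int,proj(s,[.475,.18,.03]))
a=cv2.resize(s['image'][v-40:v+40,u-55:u+55],None,fx=7,fy=7,interpolation=cv2.INTER_CUBIC)[:300,:770]
a=cv2.resize(s['image'][v-32:v+32,u-60:u+60],(770,410),interpolation=cv2.INTER_CUBIC)
b=cv2.resize(c['image'][130:280,170:470],(380,190))
o=np.zeros((600,770,3),np.uint8); o[:410]=a; o[410:,:380]=b; cv2.imwrite('pics/z5.png',o)
```

```text
[ 0.47461871  0.17963977 -0.0077997 ] (np.float64(279.92374797381706), np.float64(288.59721611621524)) (np.float64(278.9241866782316), np.float64(283.4172396350608)) (np.float64(318.9793262058047), np.float64(238.66176142238348))
```

View pics/z5.png

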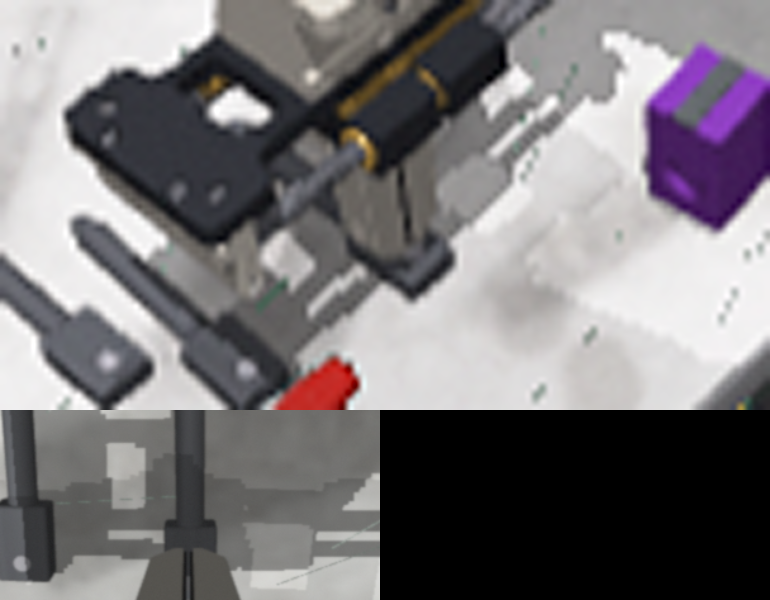

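The fingertips sit just at the tab's top, so the real finger ends are about 20 mm short of the reported TCP. I'll open and go lower, feeling for the bench.

>>> drive_tool(
  steps=[
    [[0,0,-0.5],0],
    [[0,0,0],0],
    [[0,0,0],0],
    [[0,0,0],0],
    [[0,0,0.5],0],
    [[0,0,0.4],0],
    [[0,0,0],0],
    [[0,0,0],0],
  ],
  grip=0.52,
)

```text
time: 31.65
tool_pos: [0.4744, 0.1795, -0.0122]
eef_rot: [0.0, 1.0, 0.018, -0.0]
ft_force: [0.6, 0.3, 0.4]
gripper_width: 0.048
grasp_force: 0.0
```

>>> drive_tool(
  steps=[
    [[0,0,0.3],0],
    [[0,0,0],0],
    [[0,0,0],0],
  ],
)

```text
time: 31.95
tool_pos: [0.4746, 0.1796, -0.0149]
eef_rot: [-0.0, 1.0, 0.018, -0.0]
ft_force: [-0.4, 0.7, 0.4]
gripper_width: 0.0484
grasp_force: 0.0
```

>>> drive_tool(
  steps=[
    [[0,0,0.2],0],
    [[0,0,0],0],
    [[0,0,0],0],
  ],
)

```text
time: 32.25
tool_pos: [0.4746, 0.1796, -0.0169]
eef_rot: [0.0, 1.0, 0.018, -0.0]
ft_force: [0.5, -0.6, -1.0]
gripper_width: 0.0482
grasp_force: 0.0
```

>>> drive_tool(
  steps=[
    [[0,0,0.1],0],
    [[0,0,0],0],
    [[0,0,0],0],
  ],
)

```text
time: 32.55
tool_pos: [0.4746, 0.1796, -0.0178]
eef_rot: [-0.0, 1.0, 0.018, -0.0]
ft_force: [0.1, -0.1, 0.3]
gripper_width: 0.0487
grasp_force: 0.0
```

>>> drive_tool(
  steps=[
    [[0,0,0.15],0],
    [[0,0,0],0],
    [[0,0,0],0],
  ],
)

```text
time: 32.85
tool_pos: [0.4746, 0.1796, -0.0194]
eef_rot: [-0.0, 1.0, 0.018, -0.0]
ft_force: [-0.2, -0.2, -0.3]
gripper_width: 0.0484
grasp_force: 0.0
```

>>> drive_tool(
  steps=[
    [[0,0,0],0],
    [[0,0,0],0],
    [[0,0,0],0],
    [[0,0,0],0],
    [[0,0,0],0],
    [[0,0,0],0],
  ],
  grip=0,
)

```text
time: 33.45
tool_pos: [0.4746, 0.1796, -0.0193]
eef_rot: [-0.0, 1.0, 0.018, 0.0]
ft_force: [-0.6, 0.0, 0.5]
gripper_width: 0.0212
grasp_force: 55.0
```

Gripped at 21.2 mm. Next I'll lift and check the pin's attitude.

>>> drive_tool(
  steps=[
    [[0,0,-0.5],0],
    [[0,0,-1],0],
    [[0,0,-2],0],
    [[0,0,-3],0],
    [[0,0,-3],0],
    [[0,0,-2],0],
    [[0,0,0],4.8],
    [[0,0,0],0],
    [[0,0,0],0],
  ],
)

```text
time: 34.35
tool_pos: [0.4742, 0.1795, 0.0959]
eef_rot: [0.0, 1.0, -0.023, -0.0]
ft_force: [-0.1, 0.6, -1.8]
gripper_width: 0.0213
grasp_force: 55.0
```

Run:
```python
from h import *
w=dict(grab('wrist')); w11=cv2.imread('pics/w11.png')
c=grab('wrist','w13.png'); g=cv2.cvtColor(c['image'],cv2.COLOR_BGR2GRAY); P,M,_=pose()
delta([.4462,.0446,.097],np.radians(-2.7))
for x in (0,.017,.091): print('pred px tab/shoulder/tip top',x,proj(c,P+M@np.array([x,0,-.0253-(.006 if x<.05 else .0025)])))
t=grab('top'); hsv=cv2.cvtColor(t['image'],cv2.COLOR_BGR2HSV); m=cv2.inRange(hsv,(130,80,60),(160,255,255)); v,u=np.nonzero(m[230:280,230:300]); print('purple',ray(t,u.mean()+230,v.mean()+230,.05),u.min()+230,u.max()+230,v.min()+230,v.max()+230)
cv2.imwrite('pics/z6.png',c['image'][60:320,180:460])
```

```text
pos [0.4741 0.1795 0.0954] yaw -2.62 tilt [-1.e-03  4.e-04 -1.e+00] shift cm [-2.17 13.6  -0.15] turn 0.1
pred px tab/shoulder/tip top 0 (np.float64(319.31015762064106), np.float64(262.7851819857908))
pred px tab/shoulder/tip top 0.017 (np.float64(319.32333238871445), np.float64(231.15365573114562))
pred px tab/shoulder/tip top 0.091 (np.float64(319.36971675101717), np.float64(70.32391295253416))
purple [0.41727825 0.07658703 0.05      ] 252 266 250 262
```

View pics/z6.png

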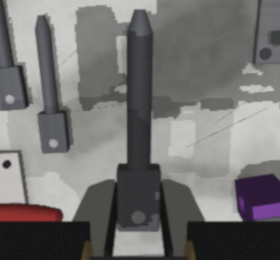

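The pin is held level, its tip at about (318,70) as predicted. That is my last picture; from here I work from numbers. Moving to stand off in front of the left bay.

>>> drive_tool(
  steps=[
    [[-0.38,2.72,0],0],
    [[-0.38,2.72,0],0],
    [[-0.38,2.72,0],0],
    [[-0.38,2.72,0],0],
    [[-0.4,2.72,0],0],
    [[0,0,0],0],
    [[0,0,2],0],
    [[0,0,2],0],
    [[0,0,1],0],
    [[0,0,0],0],
    [[0,0,0],0],
    [[0,0,0],0],
  ],
)

```text
time: 35.7
tool_pos: [0.4498, 0.045, 0.0463]
eef_rot: [-0.0, 1.0, -0.023, 0.001]
ft_force: [-0.3, 0.1, -0.8]
gripper_width: 0.0214
grasp_force: 55.0
```

Run:
```python
from h import *
c=grab('wrist','w14.png'); delta([.4487,.0445,.0027],np.radians(-2.7)); P,M,_=pose()
g=cv2.cvtColor(c['image'],cv2.COLOR_BGR2GRAY)
print('pred tip',proj(c,P+M@np.array([.091,0,-.0253])),'pred cheek top outer edge front',proj(c,[.5711-.029,.0402,.042]),'inner',proj(c,[.5711-.019,.0397,.042]))
print(list(zip(range(40,110),g[40:110,319].tolist())))
hsv=cv2.cvtColor(c['image'],cv2.COLOR_BGR2HSV); m=cv2.inRange(hsv,(130,80,40),(160,255,255)); v,u=np.nonzero(m); print('purple px',u.min() if len(u) else None,u.max() if len(u) else None,v.min() if len(v) else None,v.max() if len(v) else None)
for q in ([.436,.058,.052],[.436,.094,.052]): print(proj(c,q))
```

```text
pos [0.4498 0.0449 0.0464] yaw -2.68 tilt [ 1.7e-03 -4.0e-04 -1.0e+00] shift cm [-0.11  0.05  4.37] turn 0.0
pred tip (np.float64(319.4604892849908), np.float64(70.73463886362975)) pred cheek top outer edge front (np.float64(320.0326717628102), np.float64(71.61961487108046)) inner (np.float64(320.11084889381175), np.float64(50.99697746025171))
[(40, 100), (41, 99), (42, 94), (43, 82), (44, 81), (45, 83), (46, 83), (47, 83), (48, 84), (49, 89), (50, 122), (51, 179), (52, 197), (53, 201), (54, 201), (55, 201), (56, 202), (57, 201), (58, 201), (59, 202), (60, 202), (61, 201), (62, 202), (63, 202), (64, 201), (65, 202), (66, 201), (67, 200), (68, 187), (69, 135), (70, 94), (71, 87), (72, 89), (73, 89), (74, 90), (75, 90), (76, 91), (77, 92), (78, 92), (79, 92), (80, 92), (81, 93), (82, 94), (83, 94), (84, 94), (85, 93), (86, 96), (87, 97), (88, 96), (89, 97), (90, 98), (91, 98), (92, 99), (93, 91), (94, 77), (95, 67), (96, 66), (97, 66), (98, 66), (99, 67), (100, 65), (101, 66), (102, 68), (103, 66), (104, 66), (105, 66), (106, 66), (107, 66), (108, 67), (109, 66)]
purple px 232 298 237 316
(np.float64(297.945124875154), np.float64(265.2412801128452))
(np.float64(236.43986013879248), np.float64(267.85627462676894))
```

>>> drive_tool(
  steps=[
    [[-0.05,0.05,0],0],
    [[0,0,1],0],
    [[0,0,1],0],
    [[0,0,1],0],
    [[0,0,1],0],
    [[0,0,0.35],0],
    [[0,0,0],0],
    [[0,0,0],0],
    [[0,0,0],0],
  ],
)

```text
time: 36.65
tool_pos: [0.4489, 0.0443, 0.0025]
eef_rot: [-0.0, 1.0, -0.023, 0.0]
ft_force: [-0.4, 0.9, -1.5]
gripper_width: 0.0211
grasp_force: 55.0
```

Run:
```python
from h import *
P,M,y=pose(); a=np.radians(-2.7); ax=np.array([np.cos(a),np.sin(a)]); b=np.array([.5711,.0388]); d=P[:2]-b
print('along',d@ax,'lateral(+left)',d@[-ax[1],ax[0]],'z',P[2],'yaw',np.degrees(y),telemetry.read_state()['ft_force'])
```

```text
along -0.12236516316405409 lateral(+left) -0.0003079898985221537 z 0.0024522665566193563 yaw -2.687411317966162 [-0.44321695  0.93698237 -1.54197002]
```

>>> drive_tool(
  steps=[
    [[0.5,0,0],0],
    [[0.5,0,0],0],
    [[0.5,0,0],0],
    [[0.5,0,0],0],
    [[0.5,0,0],0],
    [[0,0,0],0],
    [[0,0,0],0],
  ],
)

```text
time: 37.35
tool_pos: [0.4734, 0.043, 0.0021]
eef_rot: [-0.0, 1.0, -0.023, -0.0]
ft_force: [0.3, 0.3, -1.4]
gripper_width: 0.0211
grasp_force: 55.0
```

>>> drive_tool(
  steps=[
    [[0.5,0,0],0],
    [[0.5,0,0],0],
    [[0.5,0,0],0],
    [[0.5,0,0],0],
    [[0.4,0,0],0],
    [[0,0,0],0],
    [[0,0,0],0],
  ],
)

```text
time: 38.05
tool_pos: [0.4973, 0.0419, 0.0021]
eef_rot: [-0.0, 1.0, -0.023, -0.0]
ft_force: [0.5, 0.4, -0.7]
gripper_width: 0.0213
grasp_force: 55.0
```

>>> drive_tool(
  steps=[
    [[0.4,0,0],0],
    [[0.4,0,0],0],
    [[0.4,0,0],0],
    [[0.4,0,0],0],
    [[0.4,0,0],0],
    [[0.2,0,0],0],
    [[0,0,0],0],
    [[0,0,0],0],
  ],
)

```text
time: 38.85
tool_pos: [0.5193, 0.0409, 0.0021]
eef_rot: [-0.0, 1.0, -0.023, -0.0]
ft_force: [0.1, -0.5, -1.0]
gripper_width: 0.0213
grasp_force: 55.0
```

>>> drive_tool(
  steps=[
    [[0.2,0,0],0],
    [[0.2,0,0],0],
    [[0.1,0,0],0],
    [[0.1,0,0],0],
    [[0,0,0],0],
    [[0,0,0],0],
  ],
)

```text
time: 39.45
tool_pos: [0.5245, 0.0406, 0.002]
eef_rot: [0.0, 1.0, -0.023, -0.001]
ft_force: [-2.3, -0.2, -0.4]
gripper_width: 0.0209
grasp_force: 55.0
```

>>> drive_tool(
  steps=[
    [[0.1,0,0],0],
    [[0,0,0],0],
    [[0,0,0],0],
  ],
)

```text
time: 39.75
tool_pos: [0.5245, 0.0406, 0.0019]
eef_rot: [0.0, 1.0, -0.023, -0.002]
ft_force: [-4.8, -0.4, 1.7]
gripper_width: 0.0211
grasp_force: 55.0
```

>>> drive_tool(
  steps=[
    [[0,0,0],0],
    [[0,0,0],0],
    [[0,0,0],0],
    [[0,0,0],0],
    [[0,0,-1],0],
    [[0,0,-3],0],
    [[0,0,-3],0],
    [[0,0,-3],0],
    [[0,0,-3],0],
    [[0,0,0],0],
    [[0,0,0],0],
  ],
  grip=0.5,
)

```text
time: 40.85
tool_pos: [0.5269, 0.0406, 0.1332]
eef_rot: [-0.0, 1.0, -0.023, 0.001]
ft_force: [0.4, -0.2, -0.4]
gripper_width: 0.0466
grasp_force: 0.0
```

Run:
```python
from h import *
c=grab('wrist','w15.png'); g=cv2.cvtColor(c['image'],cv2.COLOR_BGR2GRAY)
b=np.array([.5711,.0388]); a=np.radians(-2.7); ax=np.array([np.cos(a),np.sin(a)])
delta([.44,.21,.19])
for s in (-.029,-.046,-.063): print(s,proj(c,[*(b+ax*s),.034]))
u,v=map(int,proj(c,[*(b-ax*.046),.034]))
print(u,v,list(zip(range(v-45,v+45,2),g[v-45:v+45:2,u+5].tolist()))); print(u-30,g[v+5,u-30:u+30].tolist())
```

```text
pos [0.526  0.0405 0.1321] yaw -2.68 tilt [-4.e-04 -0.e+00 -1.e+00] shift cm [ -9.38 -16.53  -5.79] turn None
-0.029 (np.float64(318.56951391514633), np.float64(176.21454007815626))
-0.046 (np.float64(318.5783259236533), np.float64(195.5700151508067))
-0.063 (np.float64(318.586861892914), np.float64(214.31917320182336))
318 195 [(150, 63), (152, 63), (154, 62), (156, 52), (158, 54), (160, 55), (162, 55), (164, 54), (166, 54), (168, 55), (170, 88), (172, 103), (174, 170), (176, 186), (178, 157), (180, 84), (182, 78), (184, 78), (186, 78), (188, 78), (190, 78), (192, 79), (194, 78), (196, 78), (198, 78), (200, 78), (202, 89), (204, 103), (206, 94), (208, 80), (210, 76), (212, 82), (214, 142), (216, 158), (218, 161), (220, 163), (222, 163), (224, 162), (226, 160), (228, 158), (230, 161), (232, 160), (234, 159), (236, 161), (238, 160)]
288 [150, 153, 153, 157, 158, 160, 159, 159, 159, 158, 157, 158, 158, 157, 157, 156, 155, 150, 123, 89, 78, 82, 82, 80, 79, 78, 77, 79, 83, 90, 96, 94, 90, 86, 82, 78, 78, 79, 78, 77, 79, 79, 82, 106, 138, 156, 160, 161, 161, 162, 159, 160, 159, 160, 160, 160, 159, 160, 161, 160]
```

Pin 1 is home: its tab spans rows 179–213 as predicted. Now the next pin.

>>> drive_tool(
  steps=[
    [[-1.6,-3.4,-1],0],
    [[-1.6,-3.4,-1],0],
    [[-1.6,-3.4,-1],0],
    [[-1.6,-3.4,-1],0],
    [[-1.6,-3.4,-1],0],
    [[-1.4,-3,-1],0],
    [[0,0,0],0],
    [[0,0,0],0],
    [[0,0,0],0],
  ],
)

```text
time: 41.8
tool_pos: [0.4419, 0.2429, 0.191]
eef_rot: [0.001, 1.0, -0.025, -0.001]
ft_force: [-0.6, -0.4, 0.9]
gripper_width: 0.0465
grasp_force: 0.0
```

Run:
```python
from h import *
c=grab('wrist','w16.png'); g=cv2.cvtColor(c['image'],cv2.COLOR_BGR2GRAY)
delta([.481,.247,-.0195])
u,v=map(int,proj(c,[.481,.247,.012])); print('expected tab px',u,v)
m=(g[20:230,u-90:u+90]<110).astype(np.uint8); n,l,s,ce=cv2.connectedComponentsWithStats(m)
print([ (s[i].tolist(),ce[i].round(0).tolist()) for i in range(1,n) if s[i,4]>300], 'off',u-90,20)
for k in (v-80,v-50,v-5,v+8): print(k,u-30,g[k,u-30:u+30].tolist())
print(v-40,g[v-40:v+40,u-6].tolist())
```

```text
pos [0.4421 0.2427 0.1912] yaw -2.85 tilt [-0.0015  0.0021 -1.    ] shift cm [ 3.9  -0.66 21.06] turn None
expected tab px 312 136
[([42, 0, 138, 133, 7606], [112.0, 72.0]), ([44, 168, 57, 19, 946], [72.0, 177.0])] off 222 20
56 282 [155, 182, 190, 185, 165, 135, 124, 124, 123, 122, 121, 122, 123, 122, 122, 122, 123, 119, 98, 64, 50, 54, 59, 62, 63, 63, 60, 57, 53, 60, 93, 118, 123, 124, 124, 133, 162, 185, 191, 192, 190, 173, 146, 131, 125, 125, 124, 124, 123, 124, 123, 123, 123, 124, 121, 124, 122, 123, 123, 124]
86 282 [101, 101, 99, 88, 67, 60, 87, 113, 121, 122, 121, 120, 121, 120, 120, 120, 122, 121, 120, 106, 77, 55, 52, 59, 61, 66, 63, 63, 56, 54, 53, 70, 96, 114, 118, 119, 127, 152, 171, 159, 131, 118, 116, 113, 114, 113, 111, 109, 109, 108, 106, 106, 105, 103, 105, 104, 105, 106, 104, 107]
131 282 [190, 190, 190, 190, 191, 190, 189, 187, 181, 172, 170, 168, 169, 171, 176, 182, 177, 150, 112, 101, 104, 102, 99, 99, 99, 100, 101, 100, 102, 101, 99, 100, 99, 100, 101, 101, 99, 94, 84, 88, 102, 122, 142, 146, 149, 150, 149, 150, 148, 149, 148, 148, 149, 150, 153, 155, 156, 156, 157, 158]
144 282 [165, 166, 166, 167, 166, 166, 165, 166, 167, 167, 169, 169, 169, 170, 171, 171, 169, 161, 134, 101, 91, 90, 87, 88, 95, 122, 147, 154, 152, 150, 147, 135, 114, 100, 100, 101, 99, 98, 90, 87, 95, 113, 132, 140, 142, 140, 140, 141, 142, 142, 143, 144, 143, 143, 141, 141, 139, 140, 139, 142]
96 [59, 60, 60, 61, 59, 61, 60, 60, 59, 57, 58, 59, 57, 58, 58, 58, 57, 57, 56, 55, 55, 55, 55, 55, 55, 60, 65, 68, 82, 94, 99, 100, 102, 101, 100, 99, 99, 100, 100, 100, 99, 97, 95, 90, 86, 87, 88, 95, 95, 95, 91, 88, 86, 86, 87, 86, 103, 144, 158, 161, 163, 163, 164, 163, 165, 165, 165, 166, 166, 165, 164, 162, 164, 165, 166, 167, 167, 167, 168, 166]
```

Run:
```python
from h import *
c=grab('wrist')
A=ray(c,306,56,.006);B=ray(c,311.3,139,.012); T=ray(c,311.2,138,.012); d=A-B; y=np.arctan2(d[1],d[0]); print(T,np.degrees(y)); delta([T[0],T[1],-.0195],y)
```

```text
[0.48006958 0.24840831 0.012     ] 0.5627258399102765
pos [0.4422 0.2428 0.1914] yaw -2.86 tilt [-0.0012  0.0017 -1.    ] shift cm [ 3.78 -0.78 21.08] turn -3.4
```

>>> drive_tool(
  steps=[
    [[1.9,-0.4,2],0],
    [[1.88,-0.38,3],0],
    [[0,0,3],-3.4],
    [[0,0,3],0],
    [[0,0,3],0],
    [[0,0,3],0],
    [[0,0,2],0],
    [[0,0,1],0],
    [[0,0,0.5],0],
    [[0,0,0],0],
    [[0,0,0],0],
    [[0,0,0],0],
  ],
)

```text
time: 43.1
tool_pos: [0.4808, 0.2511, -0.0118]
eef_rot: [-0.001, 1.0, 0.006, 0.001]
ft_force: [0.2, 0.7, -0.2]
gripper_width: 0.0467
grasp_force: 0.0
```

Run:
```python
from h import *
delta([.4801,.2484,-.0194],np.radians(.56))
```

```text
pos [ 0.4808  0.2511 -0.0118] yaw 0.71 tilt [ 0.0019 -0.0011 -1.    ] shift cm [-0.08  0.27  0.76] turn 0.1
```

>>> drive_tool(
  steps=[
    [[-0.05,0.2,0],0],
    [[0,0,0.4],0],
    [[0,0,0.35],0],
    [[0,0,0],0],
    [[0,0,0],0],
    [[0,0,0],0],
  ],
)

```text
time: 43.7
tool_pos: [0.4796, 0.2488, -0.0204]
eef_rot: [-0.0, 1.0, 0.006, 0.0]
ft_force: [0.1, -0.3, 0.0]
gripper_width: 0.0465
grasp_force: 0.0
```

>>> drive_tool(
  steps=[
    [[0,0,0],0],
    [[0,0,0],0],
    [[0,0,0],0],
    [[0,0,0],0],
    [[0,0,0],0],
    [[0,0,0],0],
    [[0,0,0],0],
  ],
  grip=0,
)

```text
time: 44.4
tool_pos: [0.4796, 0.2488, -0.0203]
eef_rot: [-0.0, 1.0, 0.006, 0.0]
ft_force: [-0.0, -0.3, 1.2]
gripper_width: 0.0215
grasp_force: 55.0
```

>>> drive_tool(
  steps=[
    [[0,0,-0.5],0],
    [[0,0,-1],0],
    [[0,0,-2],0],
    [[0,0,-3],0],
    [[0,0,-3],0],
    [[0,0,-2.2],0],
    [[0,0,0],3.4],
    [[0,0,0],0],
    [[0,0,0],0],
  ],
)

```text
time: 45.3
tool_pos: [0.4792, 0.2486, 0.0969]
eef_rot: [0.0, 1.0, -0.023, -0.0]
ft_force: [0.2, 0.7, -0.6]
gripper_width: 0.0212
grasp_force: 55.0
```

Run:
```python
from h import *
c=grab('wrist','w17.png'); delta([.4427,-.0872,.05],np.radians(-2.7)); P,M,_=pose(); g=cv2.cvtColor(c['image'],cv2.COLOR_BGR2GRAY)
print('tip pred',proj(c,P+M@np.array([.091,0,-.0263-.0025])),list(zip(range(56,90),g[56:90,319].tolist())))
print('shaft row 110',g[110,295:345].tolist())
```

```text
pos [0.4791 0.2485 0.0965] yaw -2.63 tilt [-9.e-04  5.e-04 -1.e+00] shift cm [-2.09 33.7   4.67] turn 0.1
tip pred (np.float64(319.3667091064653), np.float64(70.43886747839935)) [(56, 191), (57, 190), (58, 191), (59, 191), (60, 191), (61, 193), (62, 193), (63, 191), (64, 180), (65, 136), (66, 97), (67, 86), (68, 85), (69, 84), (70, 86), (71, 87), (72, 88), (73, 87), (74, 89), (75, 89), (76, 91), (77, 91), (78, 91), (79, 91), (80, 91), (81, 93), (82, 92), (83, 93), (84, 93), (85, 94), (86, 94), (87, 95), (88, 96), (89, 96)]
shaft row 110 [122, 122, 131, 158, 183, 190, 188, 179, 171, 167, 160, 134, 85, 50, 44, 47, 51, 54, 56, 59, 60, 62, 61, 63, 63, 65, 63, 63, 60, 60, 58, 55, 53, 50, 50, 49, 49, 70, 97, 119, 123, 123, 123, 122, 123, 122, 121, 123, 121, 122]
```

>>> drive_tool(
  steps=[
    [[-0.23,3.37,0],0],
    [[-0.23,3.37,0],0],
    [[-0.23,3.37,0],0],
    [[-0.23,3.37,0],0],
    [[-0.23,3.37,0],0],
    [[-0.23,3.37,0],0],
    [[-0.24,3.37,0],0],
    [[-0.24,3.37,0],0],
    [[-0.24,3.37,0],0],
    [[-0.24,3.37,0],0],
    [[0,0,0],0],
    [[0,0,2],0],
    [[0,0,2],0],
    [[0,0,0.7],0],
    [[0,0,0],0],
    [[0,0,0],0],
    [[0,0,0],0],
  ],
)

```text
time: 47.05
tool_pos: [0.4411, -0.0866, 0.0504]
eef_rot: [0.0, 1.0, -0.023, 0.001]
ft_force: [1.2, -0.0, -0.9]
gripper_width: 0.0211
grasp_force: 55.0
```

Run:
```python
from h import *
c=grab('wrist','w18.png'); delta([.4402,-.0871,.0017],np.radians(-2.7))
g=cv2.cvtColor(c['image'],cv2.COLOR_BGR2GRAY)
print('pred inner edge',proj(c,[.5651-.019,-.0921,.042]),'outer',proj(c,[.5651-.029,-.0916,.042]))
print(list(zip(range(30,100),g[30:100,319].tolist())))
for q in ((.5651-.0005,-.093+.016,.06),(.5651,-.093,.06)): print(proj(c,q))
```

```text
pos [ 0.4411 -0.0867  0.0504] yaw -2.67 tilt [ 1.7e-03  1.0e-04 -1.0e+00] shift cm [-0.1   0.04  4.87] turn 0.0
pred inner edge (np.float64(320.194437816379), np.float64(46.47014211076669)) outer (np.float64(320.1143999676328), np.float64(66.81675004899151))
[(30, 110), (31, 110), (32, 109), (33, 110), (34, 111), (35, 110), (36, 109), (37, 104), (38, 88), (39, 87), (40, 90), (41, 90), (42, 92), (43, 91), (44, 90), (45, 119), (46, 180), (47, 210), (48, 216), (49, 217), (50, 216), (51, 216), (52, 216), (53, 217), (54, 216), (55, 217), (56, 216), (57, 217), (58, 216), (59, 216), (60, 216), (61, 216), (62, 217), (63, 216), (64, 206), (65, 155), (66, 109), (67, 96), (68, 95), (69, 96), (70, 95), (71, 96), (72, 97), (73, 98), (74, 98), (75, 100), (76, 101), (77, 101), (78, 102), (79, 102), (80, 104), (81, 104), (82, 104), (83, 103), (84, 105), (85, 106), (86, 104), (87, 106), (88, 106), (89, 107), (90, 108), (91, 108), (92, 108), (93, 102), (94, 85), (95, 74), (96, 73), (97, 73), (98, 72), (99, 72)]
(np.float64(285.8464674164688), np.float64(-0.5226333620707067))
(np.float64(320.45443348448185), np.float64(-3.5926988340142145))
```

>>> drive_tool(
  steps=[
    [[-0.05,0.04,0],0],
    [[0,0,1],0],
    [[0,0,1],0],
    [[0,0,1],0],
    [[0,0,1],0],
    [[0,0,0.85],0],
    [[0,0,0],0],
    [[0,0,0],0],
    [[0,0,0],0],
  ],
)

```text
time: 48.0
tool_pos: [0.4402, -0.0872, 0.0014]
eef_rot: [0.0, 1.0, -0.023, 0.0]
ft_force: [0.1, -0.5, 0.4]
gripper_width: 0.0212
grasp_force: 55.0
```

Run:
```python
from h import *
P,M,y=pose(); a=np.radians(-2.7); ax=np.array([np.cos(a),np.sin(a)]); b=np.array([.5651,-.093]); d=P[:2]-b
print('along',d@ax,'lateral(+left)',d@[-ax[1],ax[0]],'z',P[2],'yaw',np.degrees(y),telemetry.read_state()['ft_force'])
```

```text
along -0.12505384201553582 lateral(+left) -0.00012120282929787836 z 0.001391367154819502 yaw -2.6909868274247977 [ 0.11658569 -0.4818944   0.36886625]
```

>>> drive_tool(
  steps=[
    [[0.5,0,0],0],
    [[0.5,0,0],0],
    [[0.5,0,0],0],
    [[0.5,0,0],0],
    [[0.5,0,0],0],
    [[0,0,0],0],
    [[0,0,0],0],
  ],
)

```text
time: 48.7
tool_pos: [0.465, -0.0882, 0.0011]
eef_rot: [-0.0, 1.0, -0.023, 0.0]
ft_force: [0.7, 0.7, -0.6]
gripper_width: 0.0212
grasp_force: 55.0
```

>>> drive_tool(
  steps=[
    [[0.5,0,0],0],
    [[0.5,0,0],0],
    [[0.5,0,0],0],
    [[0.5,0,0],0],
    [[0.5,0,0],0],
    [[0,0,0],0],
    [[0,0,0],0],
  ],
)

```text
time: 49.4
tool_pos: [0.4903, -0.0896, 0.0012]
eef_rot: [0.0, 1.0, -0.023, 0.0]
ft_force: [-0.0, 0.5, 0.6]
gripper_width: 0.0213
grasp_force: 55.0
```

>>> drive_tool(
  steps=[
    [[0.4,0,0],0],
    [[0.4,0,0],0],
    [[0.4,0,0],0],
    [[0.4,0,0],0],
    [[0.4,0,0],0],
    [[0.2,0,0],0],
    [[0,0,0],0],
    [[0,0,0],0],
  ],
)

```text
time: 50.2
tool_pos: [0.5121, -0.0906, 0.0012]
eef_rot: [0.0, 1.0, -0.023, 0.0]
ft_force: [0.2, 0.4, 0.5]
gripper_width: 0.0211
grasp_force: 55.0
```

Along is −53 mm, so about 5 mm remain.

>>> drive_tool(
  steps=[
    [[0.2,0,0],0],
    [[0.1,0,0],0],
    [[0.1,0,0],0],
    [[0.1,0,0],0],
    [[0,0,0],0],
    [[0,0,0],0],
  ],
)

```text
time: 50.8
tool_pos: [0.517, -0.0908, 0.0012]
eef_rot: [-0.0, 1.0, -0.023, 0.0]
ft_force: [-0.1, 0.1, -0.7]
gripper_width: 0.0213
grasp_force: 55.0
```

>>> drive_tool(
  steps=[
    [[0.15,0,0],0],
    [[0,0,0],0],
    [[0,0,0],0],
  ],
)

```text
time: 51.1
tool_pos: [0.5172, -0.0908, 0.001]
eef_rot: [-0.0, 1.0, -0.024, -0.001]
ft_force: [-2.5, 1.0, 0.1]
gripper_width: 0.0211
grasp_force: 55.0
```

>>> drive_tool(
  steps=[
    [[0,0,0],0],
    [[0,0,0],0],
    [[0,0,0],0],
    [[0,0,0],0],
    [[0,0,-1],0],
    [[0,0,-3],0],
    [[0,0,-3],0],
    [[0,0,-3],0],
    [[0,0,-3],0],
    [[-2,-3,-3],0],
    [[-2,-3,-2],0],
    [[-2,0,-1],0],
    [[0,0,0],0],
    [[0,0,0],0],
  ],
  grip=0.5,
)

```text
time: 52.5
tool_pos: [0.4616, -0.0285, 0.1919]
eef_rot: [0.0, 1.0, -0.024, 0.001]
ft_force: [0.4, -0.3, -0.3]
gripper_width: 0.0466
grasp_force: 0.0
```

Run:
```python
from h import *
c=grab('wrist','w19.png'); g=cv2.cvtColor(c['image'],cv2.COLOR_BGR2GRAY); a=np.radians(-2.65); ax=np.array([np.cos(a),np.sin(a)]); n=np.array([-ax[1],ax[0]])
for b in ([.5711,.0388],[.5651,-.093]):
    b=np.array(b); P=lambda s,t,z:proj(c,[*(b+ax*s+n*t),z])
    print('tab rear pred',P(-.063,0,.034),'L/R',P(-.05,.011,.034),P(-.05,-.011,.034),'tops L/R',P(0,.016,.06),P(0,-.016,.06),'top F/B',P(-.017,0,.06),P(.017,0,.06))
    u,v=map(int,P(-.063,0,.034)); print(v-18,g[v-18:v+14,u+4].tolist())
    u,v=map(int,P(-.055,0,.034)); print(u-24,g[v,u-24:u+24].tolist())
    u,v=map(int,P(0,0,.06)); print(u-30,v,g[v,u-30:u+30].tolist()); print(v-30,u+10,g[max(v-30,0):v+30,u+10].tolist())
```

```text
tab rear pred (np.float64(245.21099058193744), np.float64(135.51868025730448)) L/R (np.float64(233.09797993958716), np.float64(122.03937139819867)) (np.float64(255.6995808916876), np.float64(121.98950768052346)) tops L/R (np.float64(216.17665071598304), np.float64(64.8999661887602)) (np.float64(253.29628065415542), np.float64(64.81067184354345)) top F/B (np.float64(236.08012812505183), np.float64(85.58785800747924)) (np.float64(233.3470251969532), np.float64(43.45410004927729))
117 [104, 103, 103, 102, 103, 102, 105, 110, 119, 126, 123, 117, 110, 105, 104, 106, 102, 107, 139, 181, 195, 198, 198, 197, 198, 198, 198, 196, 198, 193, 182, 177]
220 [191, 193, 194, 193, 195, 193, 184, 178, 185, 191, 193, 194, 192, 183, 152, 114, 105, 105, 104, 102, 105, 128, 160, 181, 185, 184, 182, 176, 156, 123, 106, 106, 105, 104, 104, 95, 76, 90, 129, 146, 141, 143, 145, 145, 148, 170, 190, 196]
204 64 [167, 167, 166, 168, 169, 167, 167, 167, 168, 167, 169, 179, 192, 200, 203, 203, 203, 203, 203, 204, 202, 203, 202, 196, 166, 120, 99, 97, 98, 99, 101, 102, 102, 102, 103, 122, 161, 194, 203, 204, 203, 2
[... 1145 characters left out ...]
, 108, 104, 90, 71, 65, 63, 65, 62, 80, 123, 170, 193, 199, 194, 173, 140, 131, 130, 129, 130, 131, 131]
357 64 [123, 122, 119, 110, 89, 71, 66, 64, 64, 70, 98, 133, 154, 158, 159, 159, 158, 158, 156, 156, 155, 153, 138, 108, 79, 67, 66, 67, 67, 68, 68, 70, 69, 68, 76, 105, 136, 150, 152, 153, 154, 154, 153, 155, 155, 155, 154, 148, 132, 115, 111, 111, 111, 111, 111, 111, 111, 110, 111, 112]
34 397 [149, 151, 153, 154, 156, 155, 156, 155, 156, 158, 157, 156, 155, 155, 153, 154, 153, 154, 153, 152, 153, 153, 155, 153, 154, 156, 154, 153, 152, 154, 154, 155, 155, 156, 156, 157, 154, 152, 154, 153, 155, 156, 157, 157, 159, 159, 157, 156, 155, 155, 152, 131, 92, 82, 120, 144, 151, 151, 152, 154]
```

Run:
```python
from h import *
t=grab('top','top2.png'); g=cv2.cvtColor(t['image'],cv2.COLOR_BGR2GRAY)
u,v=proj(t,[.541,-.233,.071]); print('pred',u,v); u,v=int(u),int(v)
for k in range(v-9,v+10,3): print(k,u-14,g[k,u-14:u+15].tolist())
print(telemetry.read_state()['time'])
```

```text
pred 377.56598153726964 211.51247501535914
202 363 [184, 158, 69, 39, 47, 61, 63, 75, 85, 95, 100, 98, 103, 111, 117, 122, 129, 130, 128, 128, 129, 128, 158, 185, 183, 183, 179, 180, 182]
205 363 [184, 156, 50, 26, 48, 48, 47, 51, 66, 138, 179, 172, 159, 135, 77, 68, 65, 92, 106, 77, 63, 51, 37, 44, 56, 63, 74, 88, 123]
208 363 [163, 100, 42, 41, 42, 49, 67, 73, 101, 160, 188, 187, 177, 143, 94, 93, 110, 159, 188, 189, 187, 154, 57, 29, 48, 45, 44, 47, 43]
211 363 [149, 48, 31, 46, 41, 58, 74, 75, 130, 177, 187, 187, 170, 119, 90, 97, 137, 179, 187, 187, 171, 109, 41, 33, 44, 46, 42, 42, 43]
214 363 [104, 42, 37, 41, 38, 60, 74, 86, 152, 189, 188, 187, 166, 107, 90, 101, 153, 187, 186, 189, 165, 74, 24, 40, 47, 46, 44, 45, 43]
217 363 [56, 37, 46, 41, 50, 72, 79, 102, 146, 170, 171, 168, 141, 98, 94, 119, 167, 190, 191, 182, 139, 50, 28, 44, 45, 44, 46, 43, 44]
220 363 [51, 38, 46, 41, 32, 33, 32, 32, 34, 38, 36, 36, 40, 43, 46, 48, 49, 51, 46, 49, 37, 28, 37, 41, 45, 46, 48, 43, 47]
52.6
```

The wrong block stands upright where I placed it: its top is centred at about (377,211), as predicted. Handing in.

```bash
python3 -c "
from h import *
print(job.sign_off())"
```

```text
the job is handed in; nothing more can be done
None
```

The job is handed in, but I don't have the verdict: final measurements put both right blocks pinned home in the outer bays (within about 2 mm) and the wrong block upright in the stock tray, but I viewed 15 pictures against your limit of 14.

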